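Work the gummed stopper out of the oil bottle

TASK

The stopper of the square green oil bottle is gummed fast and has to come out so that the bottle can be refilled: carry the bottle by its neck, never by its stopper, stand it upright in the empty compartment of the wooden caddy, which keeps it from spinning, and let go of it. Then take the stopper by its knob and get it out while the bottle stays in its compartment; a straight pull only brings the bottle up with it, but twisted to and fro under a gentle upward pull it works loose. Put the stopper down on the white saucer without dropping it, leave the bottle standing in the compartment, and do not disturb the other things.

Things in the scene. Friction and masses are not known exactly. Their poses are not given: they have to be found in the camera images.
- oil_bottle: Oil bottle, dark green glass, loose, about 0.6 kg, upright on the worktop at first. Origin: centre of its underside; z up its axis. Square body 58 x 58 mm (sides along its x and y) up to 98 mm, sloping shoulder to 110 mm, round neck 32 mm across from 110 mm to the mouth at 160 mm. With the stopper in it is 190 mm tall. It weighs 5 to 7 N
- bottle_neck (a point): Middle of the bottle's neck, on its axis, 140 mm above its underside. The neck is 32 mm across here and can be gripped from above, fingers either side; the knob above is slimmer and ends 50 mm above this point
- stopper: Stopper, loose, 30 g, 56 mm long: cork 20 dia. x 26 mm, then a beech knob 24 dia. x 30 mm. Origin: centre of the cork's lower end; z towards the knob. At first the cork is wholly in the neck, stuck over its lowest 10 mm: a straight pull of 12 to 20 N does not move it. Twisting takes 0.1 to 0.2 N m; while twisted it creeps up under a light pull. Free after 12 mm of rise, clear after 26 mm
- stopper_knob (a point): Centre of the stopper's beech knob (24 mm dia., 30 mm tall), on its axis, 41 mm from the cork's end; seated, it is 15 mm above the mouth and 175 mm above the bottle's underside. The neck is wider than the knob: keep fingertips above the mouth
- caddy: Dark wooden condiment caddy, fixed, 154 x 154 mm, 65 mm tall, at any yaw. Origin: centre of its underside; sides along its x and y. 2 x 2 open compartments, each 68 x 68 mm inside with a floor 10 mm up and 6 mm walls: 5 mm of play round the bottle, set parallel to the walls (any quarter turn), which can then turn 0.2 rad either way. Three are taken, one is empty
- slot_a (a point): Centre of the floor of the caddy's compartment a, at caddy x = -37 mm, y = -37 mm, 10 mm above the worktop; axes as the caddy
- slot_b (a point): Centre of the floor of the caddy's compartment b, at caddy x = 37 mm, y = -37 mm, 10 mm above the worktop; axes as the caddy
- slot_c (a point): Centre of the floor of the caddy's compartment c, at caddy x = 37 mm, y = 37 mm, 10 mm above the worktop; axes as the caddy
- slot_d (a point): Centre of the floor of the caddy's compartment d, at caddy x = -37 mm, y = 37 mm, 10 mm above the worktop; axes as the caddy
- salt_mill_mid (a point): Middle of the pale wooden salt mill (42 mm diameter, 103 mm tall), upright in one compartment of the caddy, 50 mm above its underside
- pepper_mill_mid (a point): Middle of the dark brown pepper mill (42 mm diameter, 103 mm tall), upright in one compartment of the caddy, 50 mm above its underside
- mustard_jar_mid (a point): Middle of the mustard jar (54 mm diameter, 85 mm tall, yellow lid), upright in one compartment of the caddy, 42 mm above its underside
- saucer: White saucer, loose, 0.25 kg, 144 mm diameter, 16 mm tall, lying on the worktop. Origin: centre of its underside
- saucer_mid (a point): Middle of the saucer's hollow, on its upper face, 5 mm above the worktop; flat and level for about 45 mm around
- mug: Blue mug, 80 mm diameter, 92 mm tall, bystander at the back. Origin: centre of its underside
- bowl: White bowl, 124 mm diameter, 55 mm tall, bystander at the back. Origin: centre of its underside
- tin: Red-labelled tin, 74 mm diameter, 108 mm tall, bystander at the back. Origin: centre of its underside
- teaspoon: Steel teaspoon, 140 mm long, lying near the robot, bystander. Origin: under its middle
Things that resemble listed ones, but are neither listed nor needed, are in the scene too. There is more than one size of the oil_bottle; the job needs the largest. Leave any purple look-alike of the stopper alone.

How it is judged:
By the outcome, as a careful person would: the job done as asked, in the order asked, and still so for the second after the job is handed in, with the robot touching nothing.
It also fails if it takes over 72 s, if anything falls off the work surface, if the arm or the gripper's body presses on something with over 40 N, if the wrist force passes 120 N, or if a joint passes its speed limit or range.

ROBOT

A 6-joint arm with a two-finger parallel gripper is mounted at the origin on the work surface. World frame = base frame: x ahead of the robot, y to its left, z up, the work surface at z = 0. Lengths are in mm, angles in rad, forces in N, time in s.
With the tool pointing down it reaches from about 325 to 775 mm from the base axis. Payload 5.5 kg.
Tool frame: the origin (TCP) lies on the centre line of the jaws, within the pads' length; the fingertips stand 25 mm ahead of it and the grasp point (between the pads) lies 6 mm ahead of it; z points along the fingers, y is the direction in which the jaws open and shut (so a half turn about z gives the same grasp; the last joint's range is limited). The gripper opens to 85 mm and grips with 20 to 120 N. Pads are 22 mm wide; open, the fingers measure 114 mm over their backs; the gripper's body (76 mm by 85 mm) begins 54 mm behind the grasp point. The pads swing forward as they close: fully open they stand 13 mm farther back than shut.
Start: joints at [-1.391, 0.091, 1.231, -0, 1.82, -0.057], TCP at [140.755, -583.271, 256.275] pointing down, gripper open.
Joint ranges: [-2.87, 2.87], [-0.86, 2.18], [0.17, 2.46], [-1.51, 4.65], [0.06, 2.69], [-2.65, 2.65]. Speed limits (rad/s): [2.57, 2.57, 3.01, 3.14, 3.14, 3.14].

INTERFACE

Orientations are given as a rotation vector (axis times angle).
In Python, from plant import read_state, read_camera, camera_model, job_done, outline_of gives the robot as it stands. The module is installed in compiled form; this text tells all that it offers.
- The arm moves only by the shell command python3 -m inch 'ROWS'. ROWS is JSON, a list of rows, each a list of 3 entries, a list of its own where there are three numbers: the shift along the world's x, y, z in cm, then the turn, a rotation vector about the world's x, y, z in rad, then the finger opening in cm, from 0 to 8.54. A call has 1 to 5 rows; each row is the pose to reach, as a shift and turn from the pose commanded when the call began; what a row does not reach only later rows make up. A row lasts 1/10 s, in which the tool goes at most 50 mm and 8.59 degrees, less where a joint would pass 70% of its speed; a pose out of reach is approached as far as the arm can. A call with a gripper value outside its range is refused whole. The fingers move at their own pace and stop on an object; the grip force is fixed at half the most. Time passes only in rows, so rows that repeat a pose let the fingers close. It gives the time, the measured TCP pose, the force and the opening at its end, in the units of the state.
- read_state(): the state, without advancing time (a new reading comes with each control period).
- read_camera(name): name is "scene" or "side" or "wrist"; returns the picture (420x560x3 uint8, red, green, blue); there is no depth.
- camera_model(name): a dict with "mtx" (3x3 intrinsics, pixels), "dist_coeffs" ([k1, k2, p1, p2, k3] as OpenCV has them; the pictures are not rectified), "xyz" and "orientation" of the camera in the world. Camera axes: x right, y down, z forward; pixel columns grow to the right and rows downward; lengths in mm; the calibration is good to about 2 mm. A picture is of the moment at which its call begins: read the wrist's pose just before it. camera_model takes no time and is no camera call; for the wrist camera it gives the pose at the moment of the call.
- job_done(): hands the job in, once; it reports no verdict.
Trained networks look in the newest picture that a camera, given by its name, has taken for a name from the list of things; names that differ only in an ending like _2 or _b are one class to them, and where a whole thing is asked for, a point or a joint stands for the part that bears it (a point fixed in the world has none). Each returns a list of dicts, best first, with "p" (0 to 1); they miss things now and then, are a little off and sometimes report something else, mostly with a low value. They report only what shows in the picture. A call takes as long as a camera call. They do not tell look-alikes from the thing itself.
- outline_of(query, camera): "pixels" (420x560 bool, what is visible of it) and "extent" ([left, top, right, bottom] in pixels, round what is visible of it).
The state is a dict: "time_s": time; "joints": joint angles; "dq": joint speeds; "joint_torque": joint torques, N m; "ee_pos": TCP position; "tcp_rot": TCP orientation; "contact_force": force on the tool from outside, world axes, zero at the start; "wrist_torque": the same for the moment, N m; "width": finger opening in mm.
Only numpy, scipy, OpenCV 4.12 (cv2) and the standard library are available. Lean on these libraries where they do the work, as an engineer would, in place of code of your own. Each camera call takes 0.05 s, during which the arm holds its last target.

## Working session

There is one attempt and no reset: what is moved stays moved. The work goes in short steps, Python scripts to look and compute and a shell command to move; the robot and the scene stay as the last step left them, time stands still between calls to the robot, and variables do not carry over. Pictures are saved under pics/ and viewed, and the job is handed in when it is done.

```bash
mkdir -p pics; ls; python3 - <<'E'
from plant import *
import cv2
s=read_state(); print({k:s[k] for k in ('time_s','ee_pos','tcp_rot','contact_force','width')})
for c in ('scene','side','wrist'):
    im=read_camera(c); cv2.imwrite(f'pics/{c}0.png',im[:,:,::-1]); m=camera_model(c); print(c,m)
E
```

```text
pics
{'time_s': 0.0, 'ee_pos': array([ 140.72984719, -583.02901759,  255.15826315]), 'tcp_rot': array([-3.11767518e+00, -3.70928518e-01,  1.63664583e-04]), 'contact_force': array([0.4701063 , 0.37099756, 0.07651796]), 'width': 85.42622123154538}
scene {'mtx': array([[431.54764632,   0.        , 277.69401251],
       [  0.        , 431.54764632, 210.24342075],
       [  0.        ,   0.        ,   1.        ]]), 'dist_coeffs': array([0.01497894, 0.        , 0.        , 0.        , 0.        ]), 'xyz': array([1070.18510355,  302.13860339,  826.66889614]), 'orientation': array([-1.20819632, -2.39484506,  0.89133192])}
side {'mtx': array([[515.46199408,   0.        , 282.85997129],
       [  0.        , 515.46199408, 210.14275864],
       [  0.        ,   0.        ,   1.        ]]), 'dist_coeffs': array([-0.00379115,  0.        ,  0.        ,  0.        ,  0.        ]), 'xyz': array([ 290.55760947, -836.76848729,  823.57828971]), 'orientation': array([-2.23244432,  0.42260803, -0.17037129])}
wrist {'mtx': array([[304.73298569,   0.        , 279.48978907],
       [  0.        , 304.73298569, 206.01437307],
       [  0.        ,   0.        ,   1.        ]]), 'dist_coeffs': array([-0.05324671,  0.        ,  0.        ,  0.        ,  0.        ]), 'xyz': array([ 222.92448217, -564.19761558,  374.23867193]), 'orientation': array([ 2.25438945, -1.77539555, -0.29701058])}
```

View pics/scene0.png

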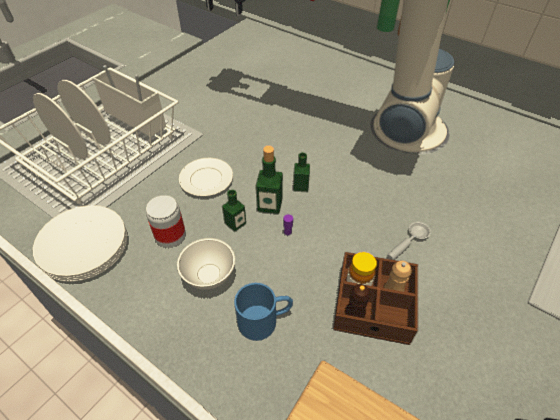

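View pics/side0.png

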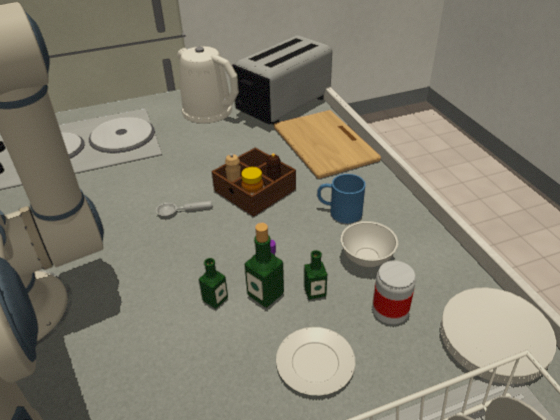

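View pics/wrist0.png

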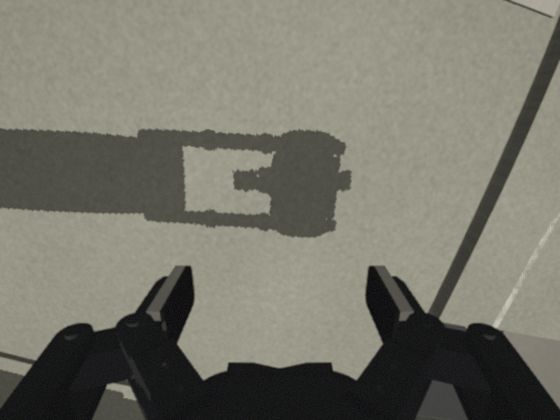

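```bash
cat > h.py <<'E'
from plant import *
import numpy as np, cv2
from scipy.spatial.transform import Rotation as R
from scipy.optimize import minimize
def proj(m,P):
    Rm=R.from_rotvec(m['orientation']).as_matrix()
    rv=cv2.Rodrigues(Rm.T)[0]; t=-Rm.T@m['xyz']
    return cv2.projectPoints(np.float64(P).reshape(-1,1,3),rv,t,m['mtx'],m['dist_coeffs'])[0].reshape(-1,2)
def ray(m,uv):
    p=cv2.undistortPoints(np.float64([[uv]]),m['mtx'],m['dist_coeffs']).ravel()
    d=R.from_rotvec(m['orientation']).apply([p[0],p[1],1]); return m['xyz'],d/np.linalg.norm(d)
def tri(obs):
    A=np.zeros((3,3));b=np.zeros(3)
    for m,uv in obs:
        o,d=ray(m,uv);Q=np.eye(3)-np.outer(d,d);A+=Q;b+=Q@o
    X=np.linalg.solve(A,b); return X,[np.linalg.norm(proj(m,X)[0]-uv) for m,uv in obs]
def onplane(m,uv,z):
    o,d=ray(m,uv); return o+d*(z-o[2])/d[2]
def hullmask(m,parts,S=4):
    im=np.zeros((420*S,560*S),np.uint8)
    for P in parts:
        q=(proj(m,P)+0.5)*S
        cv2.fillConvexPoly(im,cv2.convexHull(np.round(q).astype(np.int32)),1)
    return cv2.resize(im.astype(np.float32),(560,420),interpolation=cv2.INTER_AREA)
def cyl(r,z0,z1,n=24):
    a=np.linspace(0,2*np.pi,n,endpoint=False)
    return np.array([[r*np.cos(t),r*np.sin(t),z] for z in (z0,z1) for t in a])
def box(a,z0,z1,b=None):
    b=b or a
    return np.array([[x*a/2,y*a/2 if False else y*b/2,z] for x in(-1,1) for y in(-1,1) for z in (z0,z1)])
def place(P,x,y,yaw):
    return R.from_euler('z',yaw).apply(P)+[x,y,0]
bottle=[box(58,0,98),np.vstack([box(58,98,98),cyl(16,110,110)]),cyl(16,110,160),cyl(12,160,190)]
caddy=[box(154,0,65)]
E
python3 - <<'E'
from h import *
for c in ('scene','side'):
    im=read_camera(c).copy()
    for q in ('oil_bottle','stopper','caddy','saucer'):
        for i,d in enumerate(outline_of(q,c)):
            print(c,q,round(d['p'],2),d['extent'],d['pixels'].sum())
            np.save(f'm_{c}_{q}_{i}.npy',d['pixels'])
            if d['p']>.3:
                cs,_=cv2.findContours(d['pixels'].astype(np.uint8),0,2); cv2.drawContours(im,cs,-1,(255,0,255),1)
    cv2.imwrite(f'pics/{c}1.png',im[:,:,::-1])
    big={'scene':im[120:350,150:450],'side':im[140:400,150:450]}[c]
    cv2.imwrite(f'pics/{c}1b.png',cv2.resize(big,None,fx=2.2,fy=2.2)[:,:,::-1])
E
```

```text
scene oil_bottle 0.9 [257.3, 161.3, 279.9, 217.0] 1188
scene oil_bottle 0.76 [221.3, 190.7, 247.9, 232.8] 672
scene oil_bottle 0.67 [291.9, 154.8, 309.6, 192.9] 559
scene stopper 0.55 [282.5, 214.0, 291.7, 235.0] 178
scene stopper 0.5 [261.7, 146.8, 275.6, 163.0] 130
scene caddy 0.63 [333.1, 249.7, 419.2, 346.3] 4669
scene saucer 0.57 [181.1, 155.5, 230.3, 194.6] 1491
scene saucer 0.44 [236.2, 280.8, 293.5, 344.0] 2148
side oil_bottle 0.87 [241.8, 239.5, 282.2, 308.3] 1943
side oil_bottle 0.78 [304.5, 250.4, 328.3, 300.5] 945
side oil_bottle 0.63 [199.0, 260.2, 226.7, 308.8] 978
side stopper 0.8 [253.8, 220.3, 267.9, 244.3] 229
side stopper 0.59 [273.5, 244.1, 278.0, 254.0] 62
side caddy 0.69 [209.9, 147.0, 296.6, 210.8] 2581
side caddy 0.18 [253.3, 222.0, 267.3, 243.9] 217
side saucer 0.56 [276.0, 329.0, 356.1, 396.8] 4060
```

View pics/scene1b.png

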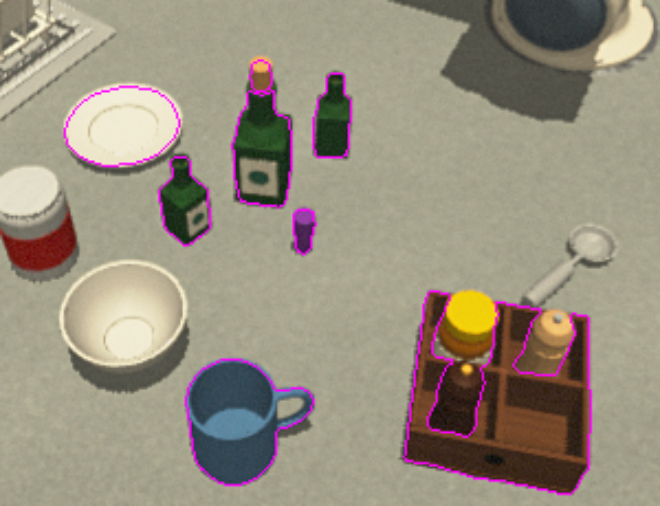

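View pics/side1b.png

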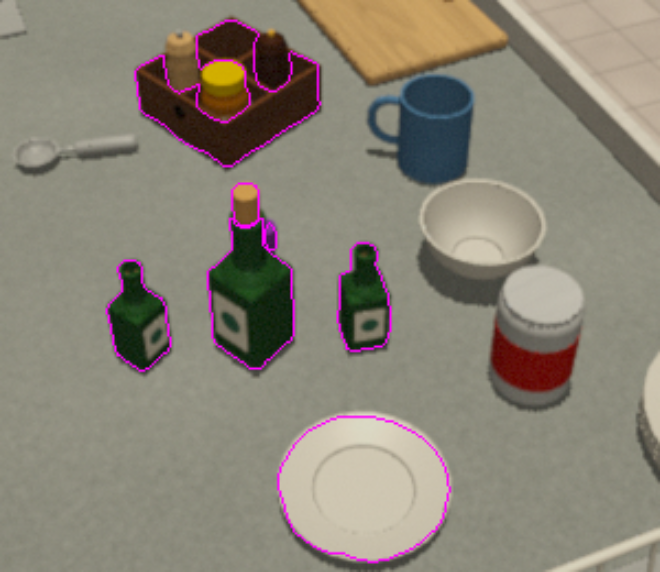

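Three green bottles: scene (269,185), (234,211) and (302,175). The first is clearly the tallest and alone carries the beech stopper, so it is the one meant. The purple stopper look-alike is at scene (288,224). The empty compartment is at scene (392,312). Next I fit the models to the outlines.

```bash
cat > fit.py <<'E'
from h import *
def fit(parts,masks,x0,hull=False,sym=np.pi/2,offs=True):
    ms={c:camera_model(c) for c in masks}; T={}
    for c,k in masks.items():
        k=k.astype(np.uint8)
        if hull:
            pts=np.argwhere(k)[:,::-1].astype(np.int32); k=cv2.fillConvexPoly(np.zeros_like(k),cv2.convexHull(pts),1)
        T[c]=k.astype(np.float32)
    def cost(p): return sum(np.abs(hullmask(ms[c],[place(P,*p) for P in parts])-T[c]).sum() for c in T)
    best=None
    for y in np.arange(0,sym,sym/5):
        s=np.array([[0,0,0],[15,0,0],[0,15,0],[0,0,.25]])+[x0[0],x0[1],y]
        r=minimize(cost,s[0],method='Nelder-Mead',options=dict(initial_simplex=s,xatol=.05,fatol=.5,maxiter=250))
        if best is None or r.fun<best.fun: best=r
    return best.x,best.fun,[t.sum() for t in T.values()]
E
python3 - <<'E'
from fit import *
L=lambda c,q,i: np.load(f'm_{c}_{q}_{i}.npy')
ms={c:camera_model(c) for c in('scene','side')}
# knob tri
ex={'scene':(268.6,154.9),'side':(260.9,232.3)}
cen={c:np.argwhere(L(c,'stopper',i))[:,::-1].mean(0) for c,i in(('scene',1),('side',0))}
print('knob',tri([(ms[c],cen[c]) for c in ms]))
cen={c:np.argwhere(L(c,'saucer',0))[:,::-1].mean(0) for c in ms}
print('saucer',tri([(ms[c],cen[c]) for c in ms]),[onplane(ms[c],cen[c],12) for c in ms])
B={'scene':L('scene','oil_bottle',0)|L('scene','stopper',1),'side':L('side','oil_bottle',0)|L('side','stopper',0)}
X,_=tri([(ms[c],cen[c]) for c in ms])
k,_=tri([(ms['scene'],np.argwhere(L('scene','stopper',1))[:,::-1].mean(0)),(ms['side'],np.argwhere(L('side','stopper',0))[:,::-1].mean(0))])
pb=fit(bottle,B,k); print('bottle',pb)
for c in ms: print(c,fit(bottle,{c:B[c]},k))
C={c:L(c,'caddy',0) for c in ms}
c0=onplane(ms['scene'],(377,295),40)
pc=fit(caddy,C,c0,True); print('caddy',pc)
for c in ms: print(c,fit(caddy,{c:C[c]},c0,True))
fx=place(np.array([[sx*37,sy*37,10.] for sx in(-1,1) for sy in(-1,1)]),*pc[0])
print(fx,proj(ms['scene'],fx))
for c in ms:
    im=read_camera(c).copy()
    for parts,p in((bottle,pb[0]),(caddy,pc[0])):
        for P in parts:
            q=proj(ms[c],place(P,*p)); cv2.polylines(im,[np.round(cv2.convexHull(q.astype(np.float32))).astype(int)],True,(255,0,0),1)
            for u in q: im[int(round(u[1])),int(round(u[0]))]=(0,255,255)
    big={'scene':im[120:350,150:450],'side':im[140:400,150:450]}[c]
    cv2.imwrite(f'pics/{c}2.png',cv2.resize(big,None,fx=2.2,fy=2.2)[:,:,::-1])
E
```

```text
knob (array([ 495.44675237, -149.6492186 ,  173.54872823]), [np.float64(0.013316783592508376), np.float64(0.015990168172692394)])
saucer (array([ 523.78052936, -343.99774027,    9.61702779]), [np.float64(0.08849543119352657), np.float64(0.12997032824026147)]) [array([ 525.58272932, -342.22522508,   12.        ]), array([ 522.91259514, -345.29413618,   12.        ])]
bottle (array([ 494.97131649, -149.65485764,    2.08607842]), np.float64(340.625), [np.float32(1318.0), np.float32(2172.0)])
scene (array([ 494.83493074, -149.83519733,    0.50769389]), np.float64(144.75), [np.float32(1318.0)])
side (array([ 4.94562396e+02, -1.51471409e+02,  3.24767684e-01]), np.float64(187.0625), [np.float32(2172.0)])
caddy (array([5.86973105e+02, 1.96741604e+02, 4.28385300e-01]), np.float64(264.5625), [np.float32(6657.0), np.float32(3785.0)])
scene (array([5.87335594e+02, 1.96658461e+02, 4.31436504e-01]), np.float64(149.9375), [np.float32(6657.0)])
side (array([5.86329422e+02, 1.96711693e+02, 4.32314330e-01]), np.float64(99.0625), [np.float32(3785.0)])
[[568.68640541 147.7151147   10.        ]
 [537.94661651 215.02830344  10.        ]
 [635.99959415 178.4549036   10.        ]
 [605.25980525 245.76809234  10.        ]] [[357.62477748 283.21829951]
 [392.12558743 289.40645578]
 [354.49992215 313.5888713 ]
 [390.82723011 320.47701543]]
```

View pics/scene2.png

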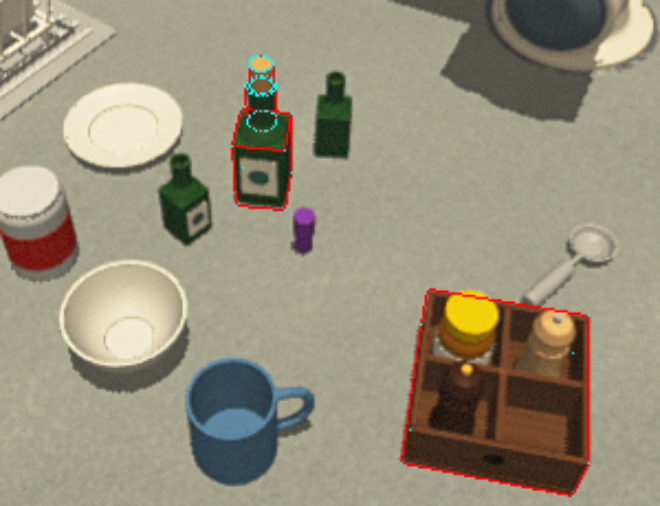

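View pics/side2.png

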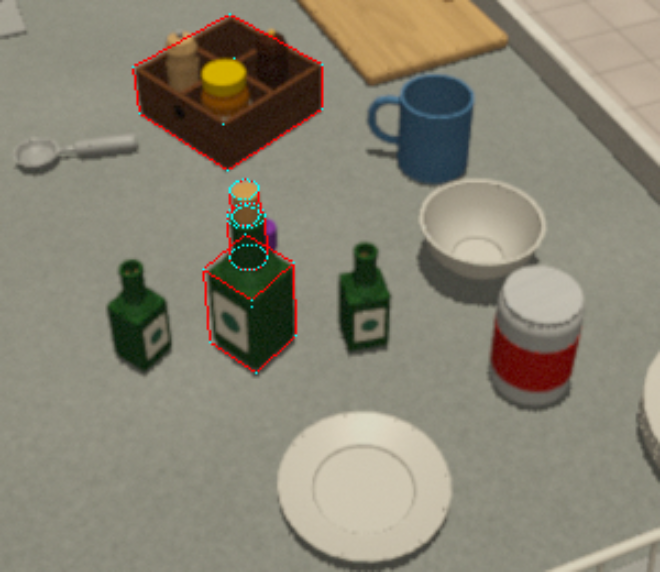

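```bash
python3 -m inch '[[[2.4,2.9,0.4],[0,0,0.07],8.5],[[4.8,5.8,0.8],[0,0,0.14],8.5],[[7.2,8.7,1.2],[0,0,0.21],8.5],[[9.6,11.6,1.6],[0,0,0.28],8.5],[[12,14.4,2],[0,0,0.35],8.5]]'
python3 -m inch '[[[2.4,2.9,0.4],[0,0,0.07],8.5],[[4.8,5.8,0.8],[0,0,0.14],8.5],[[7.2,8.7,1.2],[0,0,0.21],8.5],[[9.6,11.6,1.6],[0,0,0.28],8.5],[[12,14.4,2],[0,0,0.35],8.5]]'
python3 -m inch '[[[2.4,2.9,0.4],[0,0,0.07],8.5],[[4.8,5.8,0.8],[0,0,0.14],8.5],[[7.2,8.7,1.2],[0,0,0.21],8.5],[[9.6,11.6,1.6],[0,0,0.28],8.5],[[11.4,14.4,1.6],[0,0,0.34],8.5]]'
python3 - <<'E'
from h import *
s=read_state(); print(s['time_s'],s['ee_pos'],s['tcp_rot'],s['joints'])
m=camera_model('wrist');im=read_camera('wrist'); 
import pickle; pickle.dump(m,open('w3.pkl','wb'));np.save('w3.npy',im)
cv2.imwrite('pics/wrist3.png',im[:,:,::-1]); print(m['xyz'])
E
```

```text
time_s: 1.25
ee_pos: [261.5, -438.0, 276.6]
tcp_rot: [3.006, 0.912, 0.0]
contact_force: [0.9, -1.1, 0.3]
width: 85.3
time_s: 1.75
ee_pos: [381.5, -293.9, 296.7]
tcp_rot: [2.801, 1.422, 0.0]
contact_force: [0.6, 0.2, 0.6]
width: 85.1
time_s: 2.25
ee_pos: [495.9, -149.8, 312.9]
tcp_rot: [2.519, 1.876, 0.001]
contact_force: [-0.0, -0.5, -0.1]
width: 85.1
2.25 [ 495.88606142 -149.80623764  312.86775216] [2.51902173e+00 1.87563962e+00 1.16566506e-03] [-3.59122267e-01 -1.10926554e-01  1.33069329e+00  1.04565790e-04
  1.92060655e+00 -6.83500895e-02]
[520.87950337 -70.49772071 431.74739281]
```

View pics/wrist3.png

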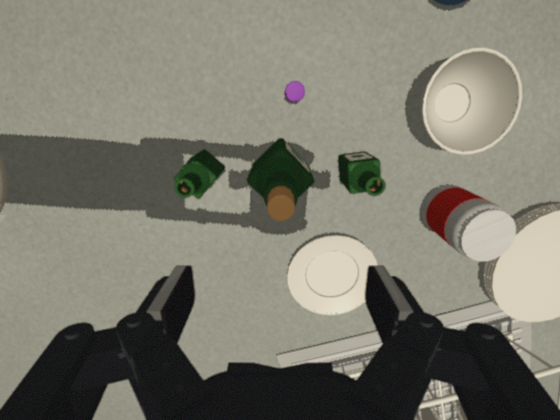

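```bash
python3 - <<'E'
from fit import *
import fit as F,pickle
mw=camera_model('wrist')
ob=outline_of('oil_bottle','wrist'); st=outline_of('stopper','wrist')
for q,l in(('b',ob),('s',st)):
    for d in l: print(q,round(d['p'],2),d['extent'])
near=lambda l,u: min(l,key=lambda d:np.hypot(*(np.argwhere(d['pixels'])[:,::-1].mean(0)-u)))['pixels']
W=near(ob,(280,175))|near(st,(280,204))
np.save('m_wrist_bottle.npy',W)
L=lambda c,q,i: np.load(f'm_{c}_{q}_{i}.npy')
B={'scene':L('scene','oil_bottle',0)|L('scene','stopper',1),'side':L('side','oil_bottle',0)|L('side','stopper',0),'wrist':W}
for sub in (('wrist',),('scene','side','wrist')):
    x,f,t=fit(bottle,{c:B[c] for c in sub},(495,-150)); print(sub,x,x[2]%(np.pi/2),f,t)
im=np.load('w3.npy').copy()
for P in bottle:
    q=proj(mw,place(P,*x)); cv2.polylines(im,[np.round(cv2.convexHull(q.astype(np.float32))).astype(int)],True,(255,0,0),1)
cv2.imwrite('pics/wrist3f.png',cv2.resize(im[120:240,170:400],None,fx=3.4,fy=3.4,interpolation=2)[:,:,::-1])
E
```

```text
b 0.97 [337.8, 151.5, 385.7, 196.4]
b 0.72 [172.1, 145.9, 225.2, 201.4]
b 0.68 [248.3, 139.6, 311.1, 205.1]
s 0.53 [288.0, 83.4, 305.1, 100.6]
('wrist',) [ 4.96786845e+02 -1.49564994e+02  4.58374640e-01] 0.4583746402895218 1285.1875 [np.float32(2795.0)]
('scene', 'side', 'wrist') [ 4.95991051e+02 -1.49693579e+02  4.76531622e-01] 0.4765316223960755 1656.25 [np.float32(1318.0), np.float32(2172.0), np.float32(2795.0)]
```

View pics/wrist3f.png

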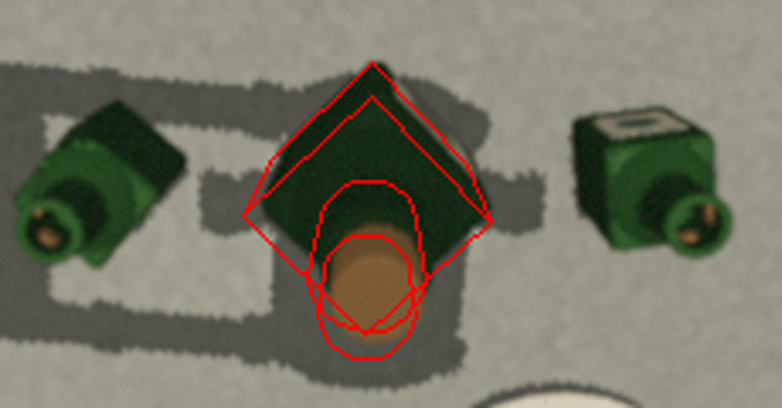

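```bash
cat >> h.py <<'E'
def rbox(a,r,z0,z1):
    c=a/2-r; t=np.linspace(0,2*np.pi,32,endpoint=False)
    p=[(np.sign(np.cos(u+.01))*c+r*np.cos(u),np.sign(np.sin(u+.01))*c+r*np.sin(u)) for u in t]
    return np.array([[x,y,z] for z in(z0,z1) for x,y in p])
bottle=[rbox(58,8,0,98),np.vstack([rbox(58,8,98,98),cyl(16,110,110)]),cyl(16,110,160),cyl(12,160,190)]
E
python3 - <<'E'
from fit import *
mw=camera_model('wrist'); im=np.load('w3.npy')
ob=outline_of('oil_bottle','wrist')
near=lambda l,u: min(l,key=lambda d:np.hypot(*(np.argwhere(d['pixels'])[:,::-1].mean(0)-u)))['pixels']
hsv=cv2.cvtColor(im,cv2.COLOR_RGB2HSV)
k=(hsv[...,0]<25)&(hsv[...,1]>90); k[:180]=0;k[230:]=0;k[:,:260]=0;k[:,300:]=0
print(k.sum(),np.argwhere(k)[:,::-1].mean(0),np.argwhere(near(ob,(280,175)))[:,::-1].mean(0))
W=near(ob,(280,175))|k
L=lambda c,q,i: np.load(f'm_{c}_{q}_{i}.npy')
ms={c:camera_model(c) for c in('scene','side','wrist')}
print('knob',tri([(ms['scene'],np.argwhere(L('scene','stopper',1))[:,::-1].mean(0)),(ms['side'],np.argwhere(L('side','stopper',0))[:,::-1].mean(0)),(mw,np.argwhere(k)[:,::-1].mean(0))]))
B={'scene':L('scene','oil_bottle',0)|L('scene','stopper',1),'side':L('side','oil_bottle',0)|L('side','stopper',0),'wrist':W}
for sub in (('wrist',),('side',),('scene',),('scene','side','wrist')):
    x,f,t=fit(bottle,{c:B[c] for c in sub},(495,-150)); print(sub,x,x[2]%(np.pi/2),f,t)
im=im.copy()
cs,_=cv2.findContours(W.astype(np.uint8),0,2)
cv2.drawContours(im,cs,-1,(255,0,255),1)
for P in bottle:
    q=proj(mw,place(P,*x)); cv2.polylines(im,[np.round(cv2.convexHull(q.astype(np.float32))).astype(int)],True,(255,0,0),1)
cv2.imwrite('pics/wrist3g.png',cv2.resize(im[120:240,170:400],None,fx=3.4,fy=3.4,interpolation=2)[:,:,::-1])
E
```

```text
806 [280.46029777 203.16377171] [279.88296593 171.02645291]
knob (array([ 495.90350196, -150.59057027,  174.0881415 ]), [np.float64(0.5254971991462416), np.float64(0.36761679571431033), np.float64(1.891748155551132)])
('wrist',) [ 4.96472367e+02 -1.51430817e+02  4.83287993e-01] 0.4832879932802726 118.625 [np.float32(3288.0)]
('side',) [ 494.69486023 -150.78653576    0.50305033] 0.5030503254216464 136.8125 [np.float32(2172.0)]
('scene',) [ 4.95000061e+02 -1.50149624e+02  4.57263765e-01] 0.457263765430605 134.625 [np.float32(1318.0)]
('scene', 'side', 'wrist') [ 4.95944064e+02 -1.51234404e+02  4.91218986e-01] 0.49121898579602075 473.75 [np.float32(1318.0), np.float32(2172.0), np.float32(3288.0)]
```

View pics/wrist3g.png

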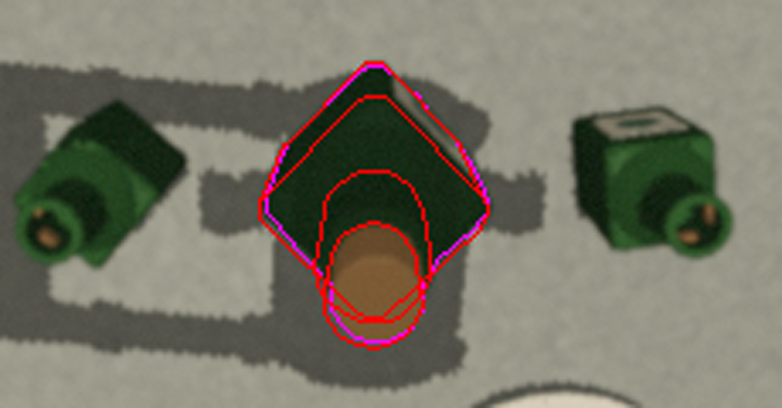

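```bash
python3 -m inch '[[[0,-0.1,-3.5],[0,0,0],8.5],[[0,-0.1,-7],[0,0,0],8.5],[[0,-0.1,-10.5],[0,0,0],8.5],[[0,-0.1,-13.5],[0,0,0],8.5],[[0,-0.1,-16.3],[0,0,0],8.5]]'
python3 - <<'E'
from h import *
im=read_camera('side'); im2=read_camera('scene'); 
cv2.imwrite('pics/s4.png',np.hstack([cv2.resize(im[180:330,180:350],None,fx=2.3,fy=2.3),cv2.resize(im2[110:260,200:370],None,fx=2.3,fy=2.3)])[:,:,::-1])
E
```

```text
time_s: 2.95
ee_pos: [493.7, -153.5, 147.7]
tcp_rot: [-2.525, -1.869, 0.001]
contact_force: [-0.1, 0.0, 0.1]
width: 85.0
```

View pics/s4.png

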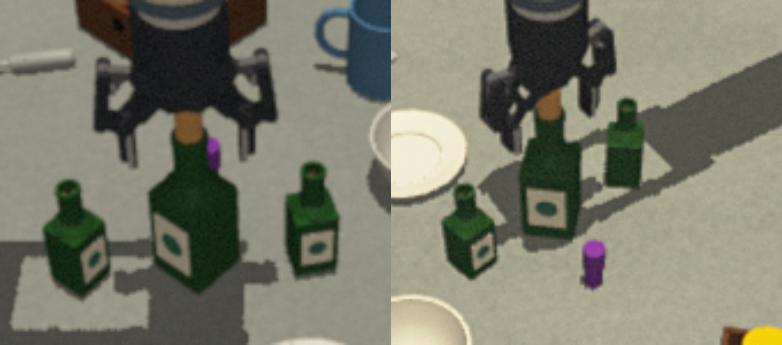

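```bash
python3 -c "
from h import *
s=read_state();print(s['time_s'],s['ee_pos'],s['contact_force'])"
```

```text
3.05 [ 492.14614676 -152.73269125  144.78933025] [ 0.30758327 -0.05104829  0.51244006]
```

```bash
python3 -m inch '[[[0,0,0],[0,0,0],8.5],[[0,0,0],[0,0,0],8.5]]'
```

```text
time_s: 3.25
ee_pos: [495.4, -153.1, 151.7]
tcp_rot: [2.521, 1.869, 0.003]
contact_force: [-0.1, 0.1, 0.3]
width: 84.7
```

```bash
python3 -c "
from h import *
for i in range(5):
    read_camera('side');s=read_state();print(s['time_s'],s['ee_pos'].round(1),s['dq'].round(3))"
```

```text
3.3 [ 495.5 -153.   151.8] [ 0.006  0.001  0.003 -0.    -0.004  0.001]
3.35 [ 495.5 -152.8  151.6] [ 0.004  0.004  0.006 -0.    -0.002 -0.001]
3.4 [ 495.4 -152.7  151.2] [0.004 0.005 0.011 0.001 0.001 0.   ]
3.45 [ 495.3 -152.5  150.9] [ 0.004  0.007  0.01  -0.001 -0.003 -0.   ]
3.5 [ 495.2 -152.4  150.5] [ 0.002  0.005  0.008 -0.001 -0.003  0.001]
```

```bash
python3 -m inch '[[[0,0.1,0],[0,0,0],0.5],[[0,0.1,0],[0,0,0],0.5],[[0,0.1,0],[0,0,0],0.5],[[0,0.1,0],[0,0,0],0.5],[[0,0.1,0],[0,0,0],0.5]]'
python3 -m inch '[[[0,0,0],[0,0,0],0.5],[[0,0,0],[0,0,0],0.5],[[0,0,0],[0,0,0],0.5]]'
```

```text
time_s: 4.0
ee_pos: [495.1, -151.4, 149.4]
tcp_rot: [2.522, 1.872, 0.001]
contact_force: [2.8, -0.2, 0.2]
width: 31.3
time_s: 4.3
ee_pos: [495.0, -151.3, 149.4]
tcp_rot: [2.522, 1.872, 0.001]
contact_force: [2.4, -0.8, 0.2]
width: 31.2
```

```bash
python3 -m inch '[[[0,0,1],[0,0,0],0.5],[[0,0,3],[0,0,0],0.5],[[0,0,6],[0,0,0],0.5],[[0,0,9],[0,0,0],0.5],[[0,0,12],[0,0,0],0.5]]'
python3 -m inch '[[[0,0,1.5],[0,0,0],0.5],[[0,0,2.2],[0,0,0],0.5],[[0,0,2.2],[0,0,0],0.5],[[0,0,2.2],[0,0,0],0.5]]'
python3 - <<'E'
from h import *
im=read_camera('side'); im2=read_camera('scene'); 
cv2.imwrite('pics/s5.png',np.hstack([cv2.resize(im[110:310,180:350],None,fx=2.3,fy=2.3),cv2.resize(im2[60:260,200:370],None,fx=2.3,fy=2.3)])[:,:,::-1])
s=read_state();print(s['time_s'],s['ee_pos'],s['contact_force'],s['wrist_torque'],s['width'])
E
```

```text
time_s: 4.8
ee_pos: [493.8, -151.0, 269.2]
tcp_rot: [-2.52, -1.87, 0.004]
contact_force: [0.9, 0.6, -6.3]
width: 31.0
time_s: 5.2
ee_pos: [494.3, -151.1, 289.5]
tcp_rot: [-2.521, -1.87, 0.003]
contact_force: [-0.9, 0.6, -6.9]
width: 31.1
5.3 [ 494.31637183 -151.11150911  289.29225491] [ 0.0859952  -0.13267462 -7.07710408] [0.01810135 0.00916815 0.05302733] 31.116341714354988
```

View pics/s5.png

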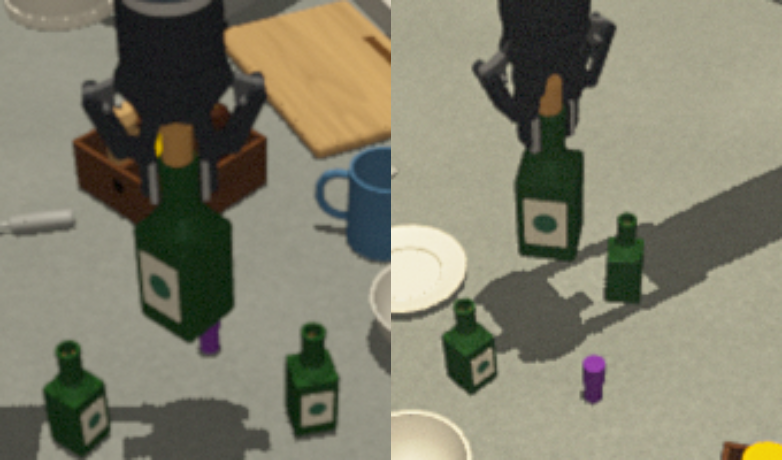

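```bash
python3 -m inch '[[[0.3,1,0],[0,0,0],0.5],[[1,3.5,0],[0,0,-0.01],0.5],[[2,7.2,0],[0,0,-0.02],0.5],[[3,10.9,0],[0,0,-0.03],0.5],[[4,14.6,0],[0,0,-0.03],0.5]]'
python3 -m inch '[[[1,3.7,0],[0,0,0],0.5],[[2,7.4,0],[0,0,-0.01],0.5],[[3,11,0],[0,0,-0.02],0.5],[[4,14.6,0],[0,0,-0.02],0.5],[[4.9,18,0],[0,0,-0.03],0.5]]'
python3 -m inch '[[[0.8,3,0],[0,0,0],0.5],[[1.5,5.3,0],[0,0,0],0.5],[[2,6.7,0],[0,0,0],0.5],[[2,7,0],[0,0,0],0.5],[[2,7,0],[0,0,0],0.5]]'
python3 -m inch '[[[0,0,0],[0,0,0],0.5],[[0,0,0],[0,0,0],0.5],[[0,0,0],[0,0,0],0.5]]'
python3 - <<'E'
from h import *
for c in('side','scene','wrist'):
    im=read_camera(c); np.save(f'i6_{c}.npy',im)
s=read_state();print(s['time_s'],s['ee_pos'],s['tcp_rot'],s['joints'],s['contact_force'],s['wrist_torque'],s['width'])
a=np.load('i6_side.npy')[60:240,180:360];b=np.load('i6_scene.npy')[200:380,310:490];
cv2.imwrite('pics/s6.png',np.hstack([cv2.resize(a,None,fx=2.2,fy=2.2),cv2.resize(b,None,fx=2.2,fy=2.2)])[:,:,::-1])
cv2.imwrite('pics/w6.png',np.load('i6_wrist.npy')[:,:,::-1])
for c in('side','scene','wrist'):
    for d in outline_of('oil_bottle',c): print(c,round(d['p'],2),d['extent'],d['pixels'].sum())
E
```

```text
time_s: 5.8
ee_pos: [534.8, -3.2, 290.7]
tcp_rot: [-2.55, -1.833, 0.001]
contact_force: [0.0, 0.6, -5.9]
width: 31.0
time_s: 6.3
ee_pos: [583.6, 177.4, 290.4]
tcp_rot: [-2.576, -1.796, 0.002]
contact_force: [0.5, 0.0, -6.4]
width: 31.3
time_s: 6.8
ee_pos: [603.3, 245.4, 290.3]
tcp_rot: [-2.577, -1.797, 0.003]
contact_force: [0.4, 0.2, -6.6]
width: 30.8
time_s: 7.1
ee_pos: [603.7, 243.9, 291.7]
tcp_rot: [2.579, 1.794, 0.001]
contact_force: [0.5, -0.6, -6.5]
width: 31.2
7.25 [603.77661419 244.25670122 291.54811724] [2.57839565e+00 1.79468343e+00 5.56822336e-04] [3.32192057e-01 2.45147219e-01 9.96932178e-01 6.34352216e-06
 1.89914653e+00 6.86854990e-01] [-0.25505485  0.02981468 -5.61306511] [ 0.01104084 -0.01797921 -0.0227309 ] 30.857877460206385
side 0.88 [201.2, 260.2, 224.8, 310.8] 1096
side 0.87 [232.3, 73.7, 268.5, 140.0] 1612
side 0.78 [303.1, 251.3, 325.4, 299.5] 888
side 0.26 [371.8, 265.2, 415.2, 324.8] 2199
side 0.24 [209.6, 148.4, 295.2, 216.6] 2669
scene 0.86 [291.9, 156.4, 311.0, 192.8] 562
scene 0.8 [392.7, 238.2, 438.5, 302.9] 2257
scene 0.71 [335.7, 252.9, 420.7, 344.6] 3953
scene 0.69 [388.3, 279.7, 388.8, 291.7] 37
scene 0.64 [222.5, 190.7, 245.7, 231.6] 703
wrist 0.58 [218.5, 156.0, 340.1, 324.6] 10730
```

View pics/s6.png

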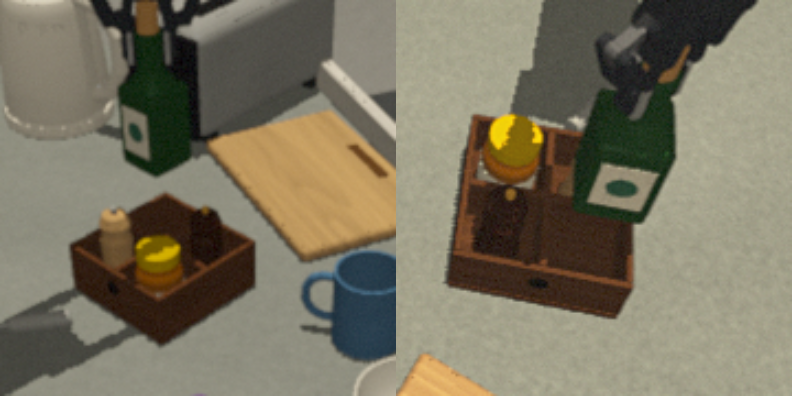

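View pics/w6.png

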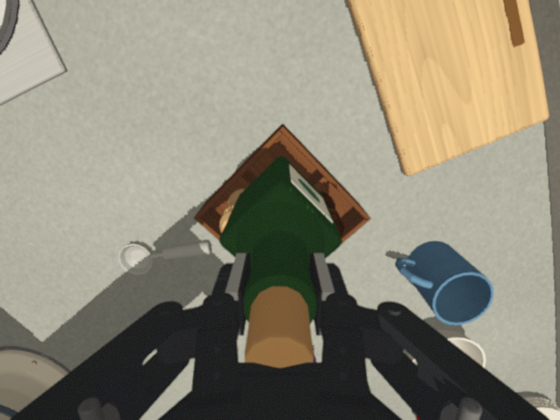

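```bash
cat > fit2.py <<'E'
from h import *
def fit4(masks,x0,models,parts=bottle):
    ROI={c:1-(hullmask(models[c],[place(cyl(40,114,300),x0[0],x0[1],0)+[0,0,x0[3]]])>0) for c in masks}
    # a gripper shadow: limit to neighbourhood of body
    def ren(c,p): return hullmask(models[c],[place(P,*p[:3])+[0,0,p[3]] for P in parts])
    def cost(p): return sum((np.abs(ren(c,p)-masks[c])*ROI[c]).sum() for c in masks)
    best=None
    for dy in(-.12,.0,.12):
        s=np.array(x0)+[0,0,dy,0]; S=np.vstack([s,s+np.diag([6,6,.15,6])])
        r=minimize(cost,s,method='Nelder-Mead',options=dict(initial_simplex=S,xatol=.05,fatol=.5,maxiter=500))
        if best is None or r.fun<best.fun: best=r
    return best.x,best.fun,cost
E
python3 - <<'E'
from fit2 import *
ms={c:camera_model(c) for c in('scene','side','wrist')}
near=lambda l,u: min(l,key=lambda d:np.hypot(*(np.argwhere(d['pixels'])[:,::-1].mean(0)-u)))['pixels']
U={'scene':(414,270),'side':(250,110),'wrist':(280,240)}
M={c:near(outline_of('oil_bottle',c),U[c]).astype(np.float32) for c in ms}
for c in ms: np.save(f'm6_{c}.npy',M[c])
x0=[604.7,244.4,.43,142]
for sub in(('scene',),('side',),('wrist',),('side','scene'),('scene','side','wrist')):
    x,f,_=fit4({c:M[c] for c in sub},x0,ms); print(sub,x.round(3),f)
for c in ms:
    im=np.load(f'i6_{c}.npy').copy()
    cs,_=cv2.findContours(M[c].astype(np.uint8),0,2); cv2.drawContours(im,cs,-1,(255,0,255),1)
    for P in bottle:
        q=proj(ms[c],place(P,*x[:3])+[0,0,x[3]]); cv2.polylines(im,[np.round(cv2.convexHull(q.astype(np.float32))).astype(int)],True,(255,0,0),1)
    u=np.array(U[c]); a=im[max(0,u[1]-75):u[1]+75,u[0]-75:u[0]+75]; globals()['a'+c]=cv2.resize(a,(266,266))
cv2.imwrite('pics/f6.png',np.hstack([ascene,aside,awrist])[:,:,::-1])
E
```

```text
('scene',) [6.03725e+02 2.45669e+02 4.72000e-01 1.46887e+02] 39.4375
('side',) [6.02824e+02 2.46628e+02 4.55000e-01 1.41484e+02] 61.9375
('wrist',) [6.047e+02 2.444e+02 3.100e-01 1.420e+02] 0.0
('side', 'scene') [6.01710e+02 2.45003e+02 4.61000e-01 1.43449e+02] 108.25
('scene', 'side', 'wrist') [6.01710e+02 2.45003e+02 4.61000e-01 1.43449e+02] 108.25
```

View pics/f6.png

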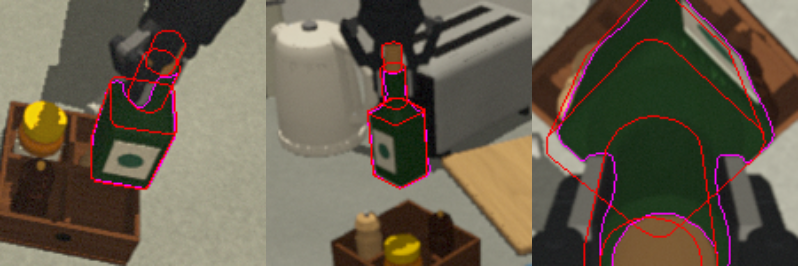

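```bash
python3 - <<'E'
from fit2 import *
import fit2
ms={c:camera_model(c) for c in('scene','side','wrist')}
M={c:np.load(f'm6_{c}.npy') for c in ms}
c='wrist'
def cost(p,z):
    r=hullmask(ms[c],[place(P,*p)+[0,0,z] for P in bottle[:3]])
    return np.abs(r-M[c])[:250-10].sum()
for z in(138,142,146):
  b=min((minimize(cost,[604,245,y],args=(z,),method='Nelder-Mead',options=dict(initial_simplex=np.array([[604,245,y],[609,245,y],[604,250,y],[604,245,y+.1]]),xatol=.05,fatol=.5)) for y in(.35,.45,.55)),key=lambda r:r.fun)
  print(z,b.x,b.fun)
x=b.x
im=np.load('i6_wrist.npy').copy()
cp=(586.97,196.74,.43)
for z in(65,): 
    for a in(154,): 
        q=proj(ms[c],place(box(a,z,z)[[0,2,6,4]],*cp)); cv2.polylines(im,[np.round(q).astype(int)],True,(0,255,255),1)
    for sx in(-37,37):
        for sy in(-37,37):
            q=proj(ms[c],place(box(68,z,z)[[0,2,6,4]]+[sx,sy,0],*cp)); cv2.polylines(im,[np.round(q).astype(int)],True,(0,255,255),1)
for P in bottle[:3]:
    q=proj(ms[c],place(P,*b.x)+[0,0,z]); cv2.polylines(im,[np.round(cv2.convexHull(q.astype(np.float32))).astype(int)],True,(255,0,0),1)
cv2.imwrite('pics/w6f.png',cv2.resize(im[110:340,150:400],None,fx=2.6,fy=2.6)[:,:,::-1])
E
```

```text
138 [6.05372941e+02 2.44167490e+02 4.21825496e-01] 184.4375
142 [6.05390813e+02 2.44467560e+02 4.18914171e-01] 151.5
146 [6.05700571e+02 2.45104348e+02 4.12380076e-01] 119.3125
```

View pics/w6f.png

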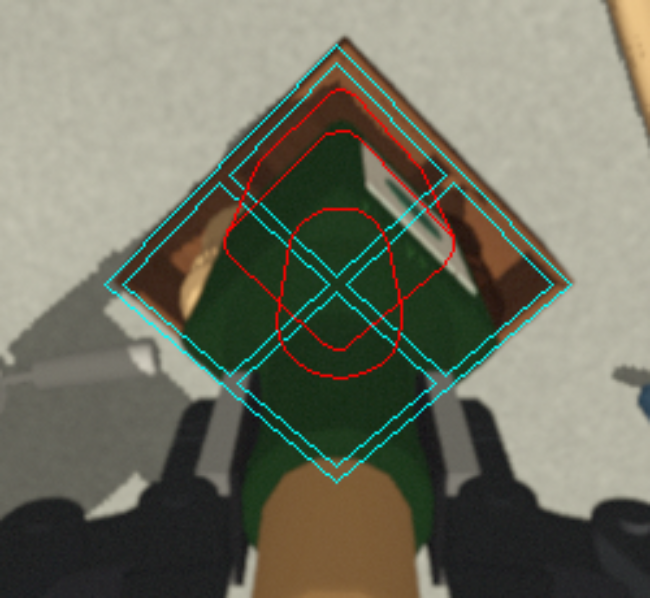

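```bash
python3 -m inch '[[[0.05,0.1,-1],[0,0,0],0.5],[[0.05,0.1,-3],[0,0,0],0.5],[[0.05,0.1,-5],[0,0,0],0.5],[[0.05,0.1,-6.5],[0,0,0],0.5],[[0.05,0.1,-7],[0,0,0],0.5]]'
python3 -m inch '[[[0,0,0],[0,0,0],0.5],[[0,0,0],[0,0,0],0.5],[[0,0,0],[0,0,0],0.5]]'
python3 - <<'E'
from h import *
for c in('side','scene','wrist'):
    im=read_camera(c); np.save(f'i7_{c}.npy',im)
s=read_state();print(s['time_s'],s['ee_pos'],s['tcp_rot'],s['contact_force'])
a=np.load('i7_side.npy')[90:230,180:320];b=np.load('i7_scene.npy')[220:360,310:450];c=np.load('i7_wrist.npy')[100:350,150:400]
r=lambda x:cv2.resize(x,(390,390),interpolation=2)
cv2.imwrite('pics/s7.png',np.hstack([r(a),r(b)])[:,:,::-1]);cv2.imwrite('pics/w7.png',cv2.resize(c,None,fx=2.3,fy=2.3)[:,:,::-1])
E
```

```text
time_s: 8.05
ee_pos: [603.4, 245.5, 217.9]
tcp_rot: [-2.577, -1.795, 0.007]
contact_force: [-1.4, 0.7, -6.7]
width: 31.1
time_s: 8.35
ee_pos: [604.7, 245.9, 223.0]
tcp_rot: [2.577, 1.795, 0.004]
contact_force: [-0.8, -0.4, -5.1]
width: 31.2
8.5 [604.52139313 245.80319999 222.3638707 ] [2.57753177e+00 1.79530877e+00 2.51512380e-03] [ 0.2200007  -0.43018893 -6.30831276]
```

View pics/s7.png

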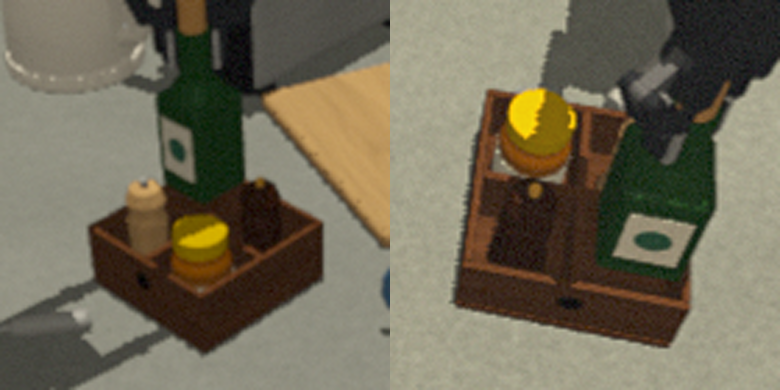

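View pics/w7.png

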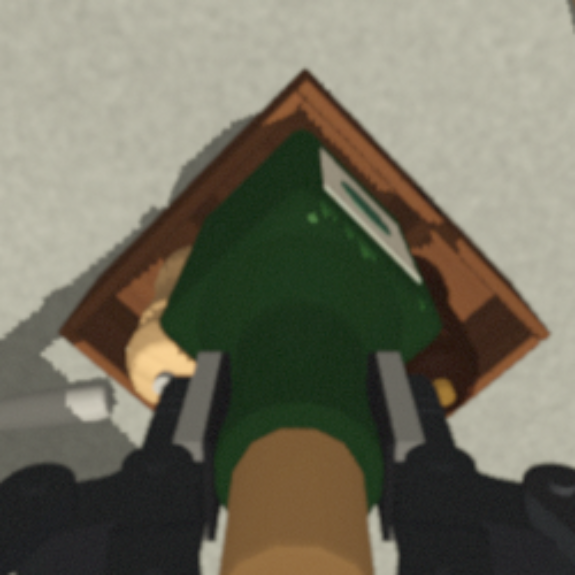

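```bash
python3 -m inch '[[[0,0,-0.8],[0,0,0],0.5],[[0,0,-1.6],[0,0,0],0.5],[[0,0,-2.2],[0,0,0],0.5],[[0,0,-2.6],[0,0,0],0.5],[[0,0,-2.8],[0,0,0],0.5]]'
python3 -m inch '[[[0,0,0],[0,0,0],0.5],[[0,0,-0.3],[0,0,0],0.5],[[0,0,-0.6],[0,0,0],0.5]]'
python3 - <<'E'
from h import *
for c in('side','scene','wrist'):
    im=read_camera(c); np.save(f'i7_{c}.npy',im)
s=read_state();print(s['time_s'],s['ee_pos'],s['tcp_rot'],s['contact_force'])
a=np.load('i7_side.npy')[90:230,180:320];b=np.load('i7_scene.npy')[220:360,310:450];c=np.load('i7_wrist.npy')[100:350,150:400]
r=lambda x:cv2.resize(x,(390,390),interpolation=2)
cv2.imwrite('pics/s8.png',np.hstack([r(a),r(b)])[:,:,::-1]);cv2.imwrite('pics/w8.png',cv2.resize(c,None,fx=2.3,fy=2.3)[:,:,::-1])
E
```

```text
time_s: 9.0
ee_pos: [604.0, 245.6, 192.1]
tcp_rot: [-2.578, -1.795, 0.002]
contact_force: [0.4, -0.1, -6.3]
width: 30.9
time_s: 9.3
ee_pos: [604.5, 245.8, 187.7]
tcp_rot: [2.578, 1.795, 0.002]
contact_force: [-0.2, 0.6, -6.5]
width: 30.5
9.45 [604.13036485 245.71423152 186.9396753 ] [-2.57770968e+00 -1.79549529e+00  8.55663330e-04] [-0.32215297 -1.27427344 -6.2117375 ]
```

View pics/s8.png

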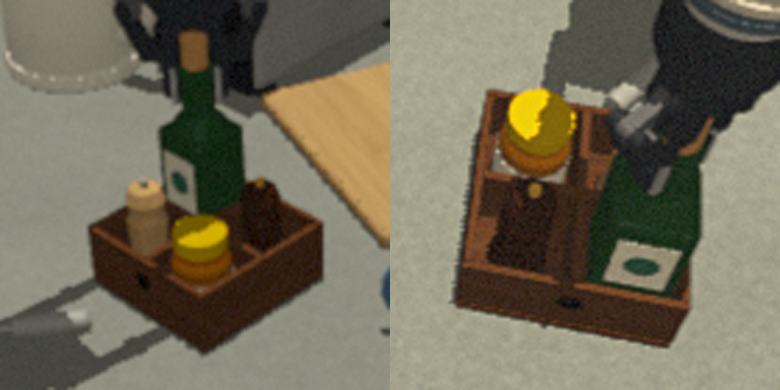

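View pics/w8.png

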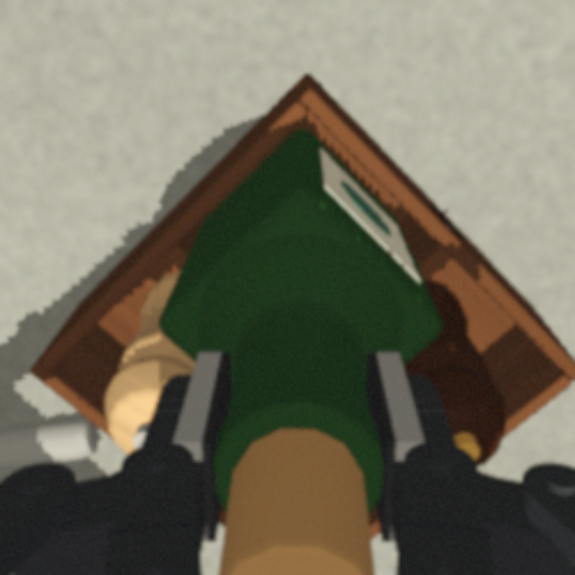

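```bash
python3 -m inch '[[[0,0,-0.6],[0,0,0],0.5],[[0,0,-1.2],[0,0,0],0.5],[[0,0,-1.7],[0,0,0],0.5],[[0,0,-2],[0,0,0],0.5],[[0,0,-2.2],[0,0,0],0.5]]'
python3 -m inch '[[[0,0,-0.1],[0,0,0],0.5],[[0,0,-0.2],[0,0,0],0.5],[[0,0,-0.3],[0,0,0],0.5]]'
```

```text
time_s: 9.95
ee_pos: [604.1, 245.7, 164.5]
tcp_rot: [-2.578, -1.795, 0.001]
contact_force: [0.6, -0.5, -7.1]
width: 30.9
time_s: 10.25
ee_pos: [604.4, 245.8, 162.5]
tcp_rot: [2.578, 1.795, 0.001]
contact_force: [0.9, 1.4, -6.4]
width: 30.9
```

```bash
python3 -m inch '[[[0,0,-0.1],[0,0,0],0.5],[[0,0,-0.2],[0,0,0],0.5],[[0,0,-0.2],[0,0,0],0.5]]'
python3 -m inch '[[[0,0,-0.1],[0,0,0],0.5],[[0,0,-0.1],[0,0,0],0.5]]'
```

```text
time_s: 10.55
ee_pos: [604.2, 245.7, 160.1]
tcp_rot: [-2.578, -1.795, 0.0]
contact_force: [-0.3, 0.5, -6.8]
width: 31.0
time_s: 10.75
ee_pos: [604.3, 245.7, 159.5]
tcp_rot: [2.578, 1.796, 0.001]
contact_force: [0.6, 0.2, -4.9]
width: 30.6
```

Floor contact is beginning; a bit lower, then release.

```bash
python3 -m inch '[[[0,0,-0.1],[0,0,0],0.5],[[0,0,-0.1],[0,0,0],0.5]]'
python3 -m inch '[[[0,0,-0.05],[0,0,0],0.5],[[0,0,-0.05],[0,0,0],0.5]]'
```

```text
time_s: 10.95
ee_pos: [604.4, 245.8, 159.4]
tcp_rot: [2.578, 1.795, 0.002]
contact_force: [-0.5, -0.1, -1.0]
width: 30.9
time_s: 11.15
ee_pos: [604.5, 245.9, 159.4]
tcp_rot: [2.578, 1.795, 0.003]
contact_force: [-1.6, -0.1, 4.8]
width: 30.9
```

```bash
python3 -m inch '[[[0,0,0],[0,0,0],6.5],[[0,0,0],[0,0,0],6.5],[[0,0,0],[0,0,0],6.5],[[0,0,0],[0,0,0],6.5]]'
python3 -m inch '[[[0,0,1],[0,0,0],6.5],[[0,0,2],[0,0,0],6.5],[[0,0,3],[0,0,0],6.5],[[0,0,4.1],[0,0,0],6.5],[[0,0,4.1],[0,0,0],6.5]]'
python3 -m inch '[[[0,0,0],[0,0,0],6.5],[[0,0,0],[0,0,0],6.5]]'
python3 - <<'E'
from h import *
for c in('side','scene','wrist'):
    im=read_camera(c); np.save(f'i9_{c}.npy',im)
s=read_state();print(s['time_s'],s['ee_pos'],s['tcp_rot'],s['contact_force'],s['joints'])
a=np.load('i9_side.npy')[90:230,180:320];b=np.load('i9_scene.npy')[220:360,310:450]
r=lambda x:cv2.resize(x,(390,390),interpolation=2)
cv2.imwrite('pics/s9.png',np.hstack([r(a),r(b)])[:,:,::-1]);cv2.imwrite('pics/w9.png',np.load('i9_wrist.npy')[:,:,::-1])
E
```

```text
time_s: 11.55
ee_pos: [604.3, 245.8, 157.6]
tcp_rot: [-2.578, -1.796, 0.0]
contact_force: [-0.1, -0.1, 0.7]
width: 65.3
time_s: 12.05
ee_pos: [605.1, 246.0, 202.1]
tcp_rot: [2.577, 1.795, 0.007]
contact_force: [-0.6, 0.5, -0.5]
width: 65.1
time_s: 12.25
ee_pos: [604.1, 245.7, 198.1]
tcp_rot: [-2.578, -1.795, 0.001]
contact_force: [0.3, 0.0, -0.7]
width: 64.8
12.4 [604.02659464 245.64262671 197.93586264] [-2.57763911e+00 -1.79535229e+00  2.03639300e-03] [-0.05825901  0.11331428  0.2911428 ] [ 3.34097082e-01  2.29582321e-01  1.18069330e+00 -3.18329487e-05
  1.73265508e+00  6.88128166e-01]
```

View pics/s9.png

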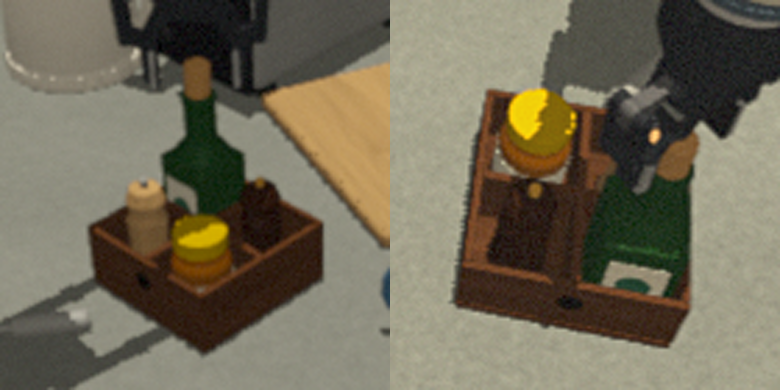

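View pics/w9.png

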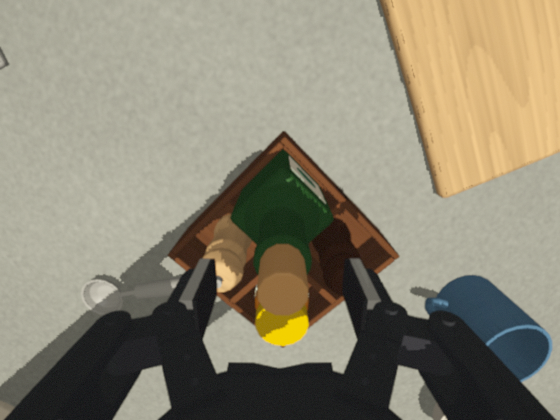

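```bash
python3 -m inch '[[[0.05,0,0],[0,0,0],0.5],[[0.1,0,0],[0,0,0],0.5],[[0.1,0,0],[0,0,0],0.5],[[0.1,0,0],[0,0,0],0.5],[[0.1,0,0],[0,0,0],0.5]]'
python3 -m inch '[[[0,0,0],[0,0,0],0.5],[[0,0,0],[0,0,0],0.5],[[0,0,0],[0,0,0],0.5]]'
python3 - <<'E'
from h import *
for c in('side','scene'):
    im=read_camera(c); np.save(f'i10_{c}.npy',im)
s=read_state();print(s['time_s'],s['ee_pos'],s['tcp_rot'],s['contact_force'],s['wrist_torque'])
a=np.load('i10_side.npy')[90:230,180:320];b=np.load('i10_scene.npy')[220:360,310:450]
r=lambda x:cv2.resize(x,(390,390),interpolation=2)
cv2.imwrite('pics/s10.png',np.hstack([r(a),r(b)])[:,:,::-1])
E
```

```text
time_s: 12.9
ee_pos: [605.3, 245.7, 198.8]
tcp_rot: [2.578, 1.795, 0.0]
contact_force: [-0.0, -1.0, 0.5]
width: 22.6
time_s: 13.2
ee_pos: [605.4, 245.7, 198.9]
tcp_rot: [2.578, 1.795, 0.0]
contact_force: [0.8, -0.8, -0.1]
width: 22.3
13.3 [605.3355792  245.67947827 198.81541284] [2.57786795e+00 1.79541003e+00 2.37927579e-04] [1.27435195 0.12158049 0.49332388] [-0.07494634 -0.15835955  0.03928342]
```

View pics/s10.png

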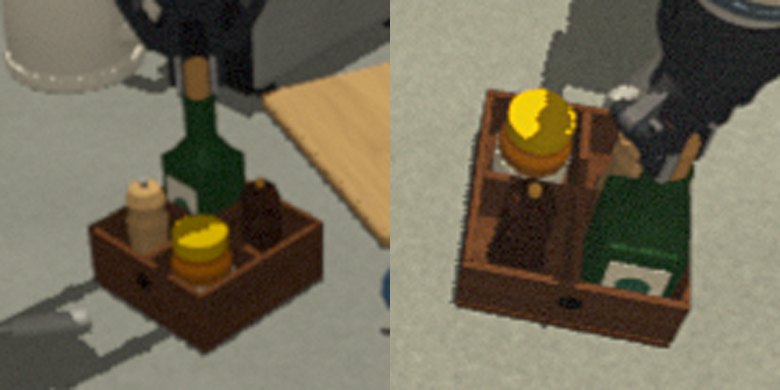

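```bash
python3 -m inch '[[[0,0,0.02],[0,0,0.1],0.5],[[0,0,0.03],[0,0,0.2],0.5],[[0,0,0.04],[0,0,0.3],0.5],[[0,0,0.05],[0,0,0.4],0.5],[[0,0,0.06],[0,0,0.5],0.5]]'
python3 -c "
from plant import *
s=read_state();print(s['wrist_torque'],s['contact_force'],s['ee_pos'])"
```

```text
time_s: 13.8
ee_pos: [605.4, 245.7, 199.1]
tcp_rot: [2.049, 2.381, 0.0]
contact_force: [1.7, 0.2, -0.8]
width: 22.5
[ 0.08158792 -0.32299272 -0.16555576] [ 1.68979293  0.17850949 -0.78280295] [605.35871102 245.7454034  199.0762338 ]
```

```bash
python3 -m inch '[[[0,0,0.02],[0,0,-0.1],0.5],[[0,0,0.04],[0,0,-0.2],0.5],[[0,0,0.06],[0,0,-0.3],0.5],[[0,0,0.08],[0,0,-0.4],0.5],[[0,0,0.1],[0,0,-0.5],0.5]]'
python3 -m inch '[[[0,0,0.0],[0,0,-0.1],0.5],[[0,0,0.02],[0,0,-0.2],0.5],[[0,0,0.04],[0,0,-0.3],0.5],[[0,0,0.06],[0,0,-0.4],0.5],[[0,0,0.08],[0,0,-0.5],0.5]]'
python3 -c "
from plant import *
s=read_state();print(s['wrist_torque'],s['contact_force'],s['ee_pos'])"
```

```text
time_s: 14.3
ee_pos: [604.8, 245.5, 199.3]
tcp_rot: [-2.581, -1.79, 0.004]
contact_force: [-0.4, -0.4, -2.6]
width: 22.3
time_s: 14.8
ee_pos: [604.8, 245.6, 199.8]
tcp_rot: [2.944, 1.096, -0.004]
contact_force: [1.2, -0.5, -3.0]
width: 22.4
[-0.13128476 -0.11585022  0.11391209] [ 1.21826858 -0.51823396 -2.95774034] [604.78562716 245.56824402 199.7977571 ]
```

```bash
python3 -m inch '[[[0,0,0.03],[0,0,0.1],0.5],[[0,0,0.06],[0,0,0.2],0.5],[[0,0,0.09],[0,0,0.3],0.5],[[0,0,0.12],[0,0,0.4],0.5],[[0,0,0.15],[0,0,0.5],0.5]]'
python3 -m inch '[[[0,0,0.03],[0,0,0.1],0.5],[[0,0,0.06],[0,0,0.2],0.5],[[0,0,0.09],[0,0,0.3],0.5],[[0,0,0.12],[0,0,0.4],0.5],[[0,0,0.15],[0,0,0.5],0.5]]'
python3 - <<'E'
from h import *
for c in('side','scene'):
    im=read_camera(c); np.save(f'i11_{c}.npy',im)
s=read_state();print(s['time_s'],s['ee_pos'],s['tcp_rot'],s['contact_force'],s['wrist_torque'])
a=np.load('i11_side.npy')[90:230,180:320];b=np.load('i11_scene.npy')[220:360,310:450]
r=lambda x:cv2.resize(x,(390,390),interpolation=2)
cv2.imwrite('pics/s11.png',np.hstack([r(a),r(b)])[:,:,::-1])
E
```

```text
time_s: 15.3
ee_pos: [605.0, 245.4, 200.7]
tcp_rot: [-2.574, -1.8, 0.004]
contact_force: [1.1, -0.6, -4.6]
width: 22.2
time_s: 15.8
ee_pos: [605.0, 245.5, 202.2]
tcp_rot: [-2.048, -2.38, 0.004]
contact_force: [0.8, 0.7, -5.3]
width: 22.3
15.9 [604.84093779 245.51329033 202.30926449] [-2.05164774 -2.37722984  0.00413968] [-0.26893244  0.75925106 -5.0897614 ] [-0.07360567 -0.11709297 -0.03341433]
```

View pics/s11.png

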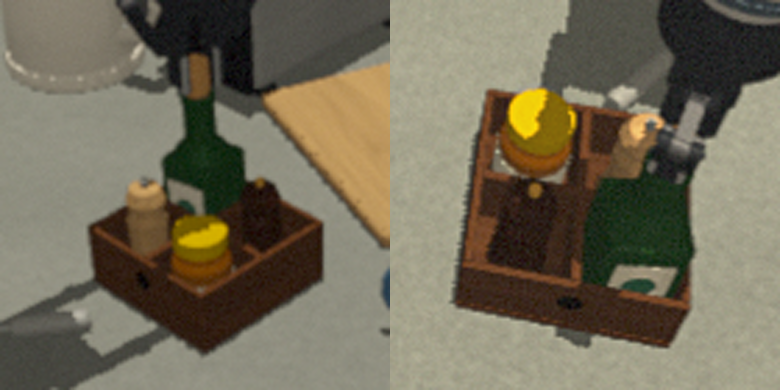

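```bash
python3 -m inch '[[[0,0,-0.05],[0,0,-0.14],0.5],[[0,0,-0.05],[0,0,-0.28],0.5],[[0,0,-0.05],[0,0,-0.42],0.5],[[0,0,-0.02],[0,0,-0.56],0.5],[[0,0,0.02],[0,0,-0.7],0.5]]'
python3 -m inch '[[[0,0,0.03],[0,0,-0.14],0.5],[[0,0,0.06],[0,0,-0.28],0.5],[[0,0,0.09],[0,0,-0.42],0.5],[[0,0,0.12],[0,0,-0.56],0.5],[[0,0,0.15],[0,0,-0.7],0.5]]'
python3 -c "
from plant import *
s=read_state();print(s['wrist_torque'],s['contact_force'],s['ee_pos'],s['joints'][5])"
```

```text
time_s: 16.4
ee_pos: [605.1, 245.5, 203.2]
tcp_rot: [-2.751, -1.517, 0.003]
contact_force: [1.1, -0.3, -5.1]
width: 22.0
time_s: 16.9
ee_pos: [604.9, 245.7, 204.8]
tcp_rot: [3.104, 0.482, -0.003]
contact_force: [0.5, -0.0, -4.9]
width: 22.1
[-0.03294239 -0.11504984  0.08132741] [ 0.48528919 -0.0215427  -4.88522863] [604.8941706  245.68411589 204.76026377] 1.596215042119188
```

```bash
python3 -m inch '[[[0,0,-0.03],[0,0,0.14],0.5],[[0,0,-0.03],[0,0,0.28],0.5],[[0,0,-0.02],[0,0,0.42],0.5],[[0,0,0.02],[0,0,0.56],0.5],[[0,0,0.06],[0,0,0.7],0.5]]'
python3 -m inch '[[[0,0,0.03],[0,0,0.14],0.5],[[0,0,0.06],[0,0,0.28],0.5],[[0,0,0.09],[0,0,0.42],0.5],[[0,0,0.12],[0,0,0.56],0.5],[[0,0,0.15],[0,0,0.7],0.5]]'
python3 - <<'E'
from h import *
for c in('side','scene'):
    im=read_camera(c); np.save(f'i12_{c}.npy',im)
s=read_state();print(s['time_s'],s['ee_pos'],s['tcp_rot'],s['contact_force'],s['wrist_torque'])
a=np.load('i12_side.npy')[90:230,180:320];b=np.load('i12_scene.npy')[220:360,310:450]
r=lambda x:cv2.resize(x,(390,390),interpolation=2)
cv2.imwrite('pics/s12.png',np.hstack([r(a),r(b)])[:,:,::-1])
E
```

```text
time_s: 17.4
ee_pos: [605.0, 245.5, 205.4]
tcp_rot: [-2.742, -1.533, 0.003]
contact_force: [1.0, -0.1, -4.5]
width: 22.0
time_s: 17.9
ee_pos: [605.2, 245.5, 207.2]
tcp_rot: [-2.05, -2.38, 0.002]
contact_force: [1.0, 0.4, -3.7]
width: 22.6
18.0 [605.01306271 245.55726668 207.29355046] [-2.05461008e+00 -2.37576494e+00  2.04714294e-03] [-0.6843117  -1.16299324 -4.00130721] [-0.15667149  0.04934698 -0.00212352]
```

View pics/s12.png

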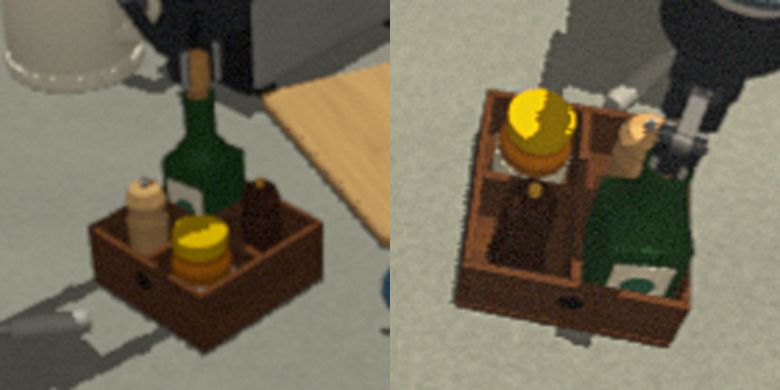

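Stopper has risen about 8 mm with the bottle still down. Continuing.

```bash
python3 -m inch '[[[0,0,-0.02],[0,0,-0.14],0.5],[[0,0,-0.02],[0,0,-0.28],0.5],[[0,0,0],[0,0,-0.42],0.5],[[0,0,0.04],[0,0,-0.56],0.5],[[0,0,0.08],[0,0,-0.7],0.5]]'
python3 -m inch '[[[0,0,0.04],[0,0,-0.14],0.5],[[0,0,0.08],[0,0,-0.28],0.5],[[0,0,0.12],[0,0,-0.42],0.5],[[0,0,0.16],[0,0,-0.56],0.5],[[0,0,0.2],[0,0,-0.7],0.5]]'
python3 -m inch '[[[0,0,0],[0,0,0.14],0.5],[[0,0,0],[0,0,0.28],0.5],[[0,0,0.02],[0,0,0.42],0.5],[[0,0,0.06],[0,0,0.56],0.5],[[0,0,0.1],[0,0,0.7],0.5]]'
python3 -c "
from plant import *
s=read_state();print(s['wrist_torque'],s['contact_force'],s['ee_pos'],s['joints'][5])"
```

```text
time_s: 18.5
ee_pos: [604.9, 245.7, 208.1]
tcp_rot: [-2.753, -1.513, 0.002]
contact_force: [-0.2, -0.3, -3.7]
width: 22.3
time_s: 19.0
ee_pos: [605.2, 246.0, 211.5]
tcp_rot: [-3.105, -0.477, -0.001]
contact_force: [-0.0, 0.7, 0.5]
width: 21.9
time_s: 19.5
ee_pos: [605.2, 245.9, 212.5]
tcp_rot: [-2.744, -1.529, -0.001]
contact_force: [-0.9, -0.5, -1.4]
width: 22.3
[ 0.01753959 -0.0426678   0.01580375] [-0.8855273  -0.53607177 -1.4119151 ] [605.17622119 245.94474575 212.52178056] 0.8880627577918279
```

```bash
python3 -m inch '[[[0,0,0.2],[0,0,0],0.5],[[0,0,0.5],[0,0,0],0.5],[[0,0,0.8],[0,0,0],0.5],[[0,0,1.1],[0,0,0],0.5],[[0,0,1.4],[0,0,0],0.5]]'
python3 -m inch '[[[0,0,0.4],[0,0,0],0.5],[[0,0,0.8],[0,0,0],0.5],[[0,0,1.2],[0,0,0],0.5],[[0,0,1.6],[0,0,0],0.5],[[0,0,2],[0,0,0],0.5]]'
python3 - <<'E'
from h import *
for c in('side','scene'):
    im=read_camera(c); np.save(f'i13_{c}.npy',im)
s=read_state();print(s['time_s'],s['ee_pos'],s['tcp_rot'],s['contact_force'],s['wrist_torque'])
a=np.load('i13_side.npy')[90:230,180:320];b=np.load('i13_scene.npy')[220:360,310:450]
r=lambda x:cv2.resize(x,(390,390),interpolation=2)
cv2.imwrite('pics/s13.png',np.hstack([r(a),r(b)])[:,:,::-1])
E
```

```text
time_s: 20.0
ee_pos: [605.3, 245.7, 226.3]
tcp_rot: [2.745, 1.527, 0.0]
contact_force: [-0.5, 0.3, -0.3]
width: 22.1
time_s: 20.5
ee_pos: [605.2, 245.8, 246.2]
tcp_rot: [-2.744, -1.529, -0.0]
contact_force: [0.1, 0.1, 0.4]
width: 22.4
20.6 [605.46568341 245.7861189  246.76056976] [2.74413940e+00 1.52905026e+00 2.05861398e-03] [-0.65490847  0.13371454 -0.79620879] [-0.03311273 -0.02136232  0.00456669]
```

View pics/s13.png

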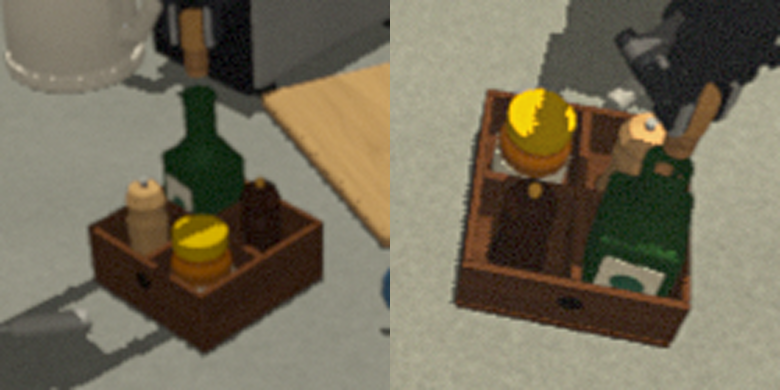

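```bash
python3 -m inch '[[[0,0,1.5],[0,0,0],0.5],[[0,-0.5,3],[0,0,0],0.5],[[-0.2,-2,4.5],[0,0,0],0.5],[[-0.7,-5,5],[0,0,0],0.5],[[-1.2,-9,5],[0,0,0],0.5]]'
python3 -m inch '[[[-0.6,-4.5,0],[0,0,0],0.5],[[-1.2,-9,0],[0,0,0],0.5],[[-1.8,-13.5,0],[0,0,0],0.5],[[-2.4,-18,0],[0,0,0],0.5],[[-3,-22.5,0],[0,0,0],0.5]]'
python3 -m inch '[[[-0.6,-4.5,0],[0,0,0],0.5],[[-1.2,-9,0],[0,0,0],0.5],[[-1.8,-13.5,0],[0,0,0],0.5],[[-2.4,-18,0],[0,0,0],0.5],[[-3,-22.2,0],[0,0,0],0.5]]'
python3 -m inch '[[[-0.4,-3,0],[0,0,0],0.5],[[-0.8,-4.6,0],[0,0,0],0.5],[[-0.9,-5.3,0],[0,0,0],0.5],[[-0.9,-5.3,0],[0,0,0],0.5],[[-0.9,-5.3,0],[0,0,0],0.5]]'
python3 - <<'E'
from h import *
for c in('side','scene','wrist'):
    im=read_camera(c); np.save(f'i14_{c}.npy',im)
s=read_state();print(s['time_s'],s['ee_pos'],s['tcp_rot'],s['contact_force'],s['joints'])
a=np.load('i14_side.npy');b=np.load('i14_scene.npy')
cv2.imwrite('pics/s14.png',np.hstack([a[120:420,200:500],b[60:360,150:450]])[:,:,::-1]);cv2.imwrite('pics/w14.png',np.load('i14_wrist.npy')[:,:,::-1])
mw=camera_model('wrist')
print(proj(mw,[523.8,-344,5]))
for d in outline_of('saucer','wrist'): print(round(d['p'],2),d['extent'],onplane(mw,np.argwhere(d['pixels'])[:,::-1].mean(0),12))
E
```

```text
time_s: 21.1
ee_pos: [593.2, 155.0, 298.2]
tcp_rot: [2.742, 1.531, 0.005]
contact_force: [0.3, -0.7, -0.2]
width: 22.1
time_s: 21.6
ee_pos: [562.2, -72.0, 297.2]
tcp_rot: [2.744, 1.528, 0.002]
contact_force: [1.3, -0.2, 0.2]
width: 22.2
time_s: 22.1
ee_pos: [531.8, -294.1, 297.2]
tcp_rot: [2.744, 1.527, 0.001]
contact_force: [0.6, -0.5, 0.1]
width: 21.8
time_s: 22.6
ee_pos: [524.6, -343.1, 296.3]
tcp_rot: [2.743, 1.531, 0.001]
contact_force: [0.6, -0.6, -0.2]
width: 22.3
22.75 [ 524.74177204 -342.95867212  296.16984616] [2.74258129e+00 1.53174685e+00 5.68845569e-04] [-0.19936569 -0.19767597 -0.62390294] [-6.33261534e-01  1.77658605e-01  1.06558837e+00  2.36018673e-04
  1.89796311e+00 -8.10891512e-02]
[[278.42021349 167.96135571]]
0.55 [226.2, 111.8, 336.5, 219.5] [ 528.05672439 -340.81919738   12.        ]
```

View pics/s14.png

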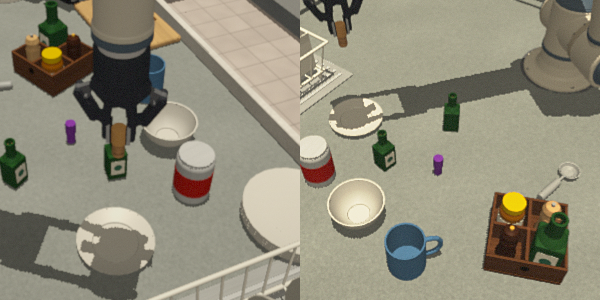

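View pics/w14.png

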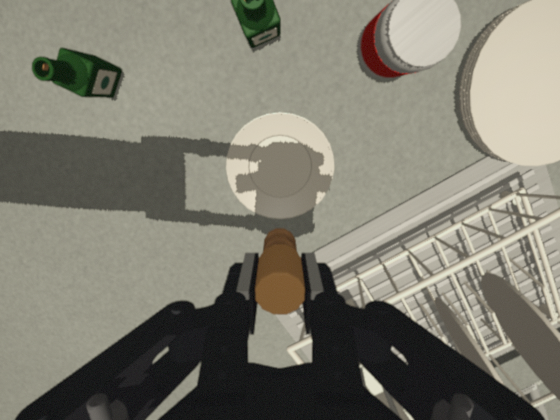

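```bash
python3 -m inch '[[[0,0,-2],[0,0,0],0.5],[[0,0,-5.5],[0,0,0],0.5],[[0,0,-9.5],[0,0,0],0.5],[[0,0,-13.5],[0,0,0],0.5],[[0,0,-17],[0,0,0],0.5]]'
python3 -m inch '[[[0,0,-2],[0,0,0],0.5],[[0,0,-3.3],[0,0,0],0.5],[[0,0,-4.2],[0,0,0],0.5],[[0,0,-4.7],[0,0,0],0.5],[[0,0,-4.9],[0,0,0],0.5]]'
python3 -m inch '[[[0,0,0],[0,0,0],0.5],[[0,0,0],[0,0,0],0.5],[[0,0,0],[0,0,0],0.5]]'
python3 - <<'E'
from h import *
for c in('side','scene','wrist'):
    im=read_camera(c); np.save(f'i15_{c}.npy',im)
s=read_state();print(s['time_s'],s['ee_pos'],s['tcp_rot'],s['contact_force'])
a=np.load('i15_side.npy');b=np.load('i15_scene.npy')
r=lambda x:cv2.resize(x,(390,390),interpolation=2)
cv2.imwrite('pics/s15.png',np.hstack([r(a[270:410,250:390]),r(b[100:220,140:260])])[:,:,::-1])
E
```

```text
time_s: 23.3
ee_pos: [524.1, -343.2, 123.6]
tcp_rot: [-2.743, -1.53, 0.001]
contact_force: [-0.1, -0.0, -0.0]
width: 21.7
time_s: 23.8
ee_pos: [524.7, -344.4, 77.5]
tcp_rot: [2.743, 1.529, 0.001]
contact_force: [0.3, 0.3, 0.0]
width: 22.0
time_s: 24.1
ee_pos: [524.6, -344.5, 77.7]
tcp_rot: [2.743, 1.529, 0.001]
contact_force: [-0.6, -0.1, -0.2]
width: 22.7
24.25 [ 524.38499308 -344.39678678   77.19211669] [2.74378052e+00 1.52892174e+00 3.84169278e-04] [-0.28257871  0.04814746  0.85328511]
```

View pics/s15.png

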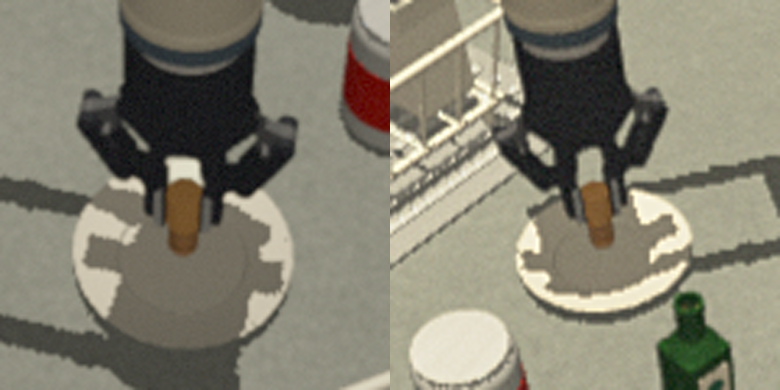

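Over the saucer's middle; about 17 mm to go. Lowering slowly.

```bash
python3 -m inch '[[[0,0,-0.4],[0,0,0],0.5],[[0,0,-0.8],[0,0,0],0.5],[[0,0,-1.1],[0,0,0],0.5],[[0,0,-1.3],[0,0,0],0.5],[[0,0,-1.4],[0,0,0],0.5]]'
python3 -m inch '[[[0,0,0],[0,0,0],0.5],[[0,0,-0.1],[0,0,0],0.5],[[0,0,-0.1],[0,0,0],0.5]]'
python3 -m inch '[[[0,0,-0.1],[0,0,0],0.5],[[0,0,-0.1],[0,0,0],0.5],[[0,0,-0.1],[0,0,0],0.5]]'
```

```text
time_s: 24.75
ee_pos: [524.1, -344.2, 62.2]
tcp_rot: [-2.744, -1.529, 0.001]
contact_force: [-0.1, -0.7, -0.3]
width: 22.0
time_s: 25.05
ee_pos: [524.3, -344.3, 61.8]
tcp_rot: [2.744, 1.529, 0.0]
contact_force: [-0.2, -0.4, -0.6]
width: 22.7
time_s: 25.35
ee_pos: [524.2, -344.3, 60.8]
tcp_rot: [-2.744, -1.529, -0.0]
contact_force: [-0.3, -0.4, 0.0]
width: 21.6
```

```bash
python3 -m inch '[[[0,0,-0.05],[0,0,0],0.5],[[0,0,-0.1],[0,0,0],0.5],[[0,0,-0.1],[0,0,0],0.5]]'
python3 -m inch '[[[0,0,-0.05],[0,0,0],0.5],[[0,0,-0.05],[0,0,0],0.5]]'
python3 -m inch '[[[0,0,-0.05],[0,0,0],0.5],[[0,0,-0.05],[0,0,0],0.5]]'
```

```text
time_s: 25.65
ee_pos: [524.3, -344.3, 60.2]
tcp_rot: [2.744, 1.529, 0.0]
contact_force: [-0.3, 0.2, 1.6]
width: 22.2
time_s: 25.85
ee_pos: [524.3, -344.3, 60.2]
tcp_rot: [2.744, 1.529, 0.0]
contact_force: [-2.6, 1.0, 4.6]
width: 22.3
time_s: 26.05
ee_pos: [524.3, -344.3, 60.1]
tcp_rot: [2.744, 1.529, 0.0]
contact_force: [-2.0, 2.0, 7.5]
width: 22.3
```

```bash
python3 -m inch '[[[0,0,0.05],[0,0,0],0.5],[[0,0,0.08],[0,0,0],0.5],[[0,0,0.08],[0,0,0],0.5]]'
python3 -m inch '[[[0,0,0],[0,0,0],3],[[0,0,0],[0,0,0],4],[[0,0,0],[0,0,0],5.5],[[0,0,0],[0,0,0],5.5],[[0,0,0],[0,0,0],5.5]]'
python3 - <<'E'
from h import *
for c in('side','scene','wrist'):
    im=read_camera(c); np.save(f'i16_{c}.npy',im)
s=read_state();print(s['time_s'],s['ee_pos'],s['tcp_rot'],s['contact_force'])
a=np.load('i16_side.npy');b=np.load('i16_scene.npy')
r=lambda x:cv2.resize(x,(390,390),interpolation=2)
cv2.imwrite('pics/s16.png',np.hstack([r(a[270:410,250:390]),r(b[100:220,140:260])])[:,:,::-1])
E
```

```text
time_s: 26.35
ee_pos: [524.3, -344.3, 60.2]
tcp_rot: [2.744, 1.529, 0.0]
contact_force: [-2.4, 1.7, 5.3]
width: 21.8
time_s: 26.85
ee_pos: [524.2, -344.2, 59.3]
tcp_rot: [-2.744, -1.529, 0.0]
contact_force: [0.2, 0.1, -0.1]
width: 55.0
27.0 [ 524.2568627  -344.27815452   59.50716026] [-2.7442273e+00 -1.5292114e+00  4.9312824e-05] [1.0618177  0.58510086 0.08478716]
```

View pics/s16.png

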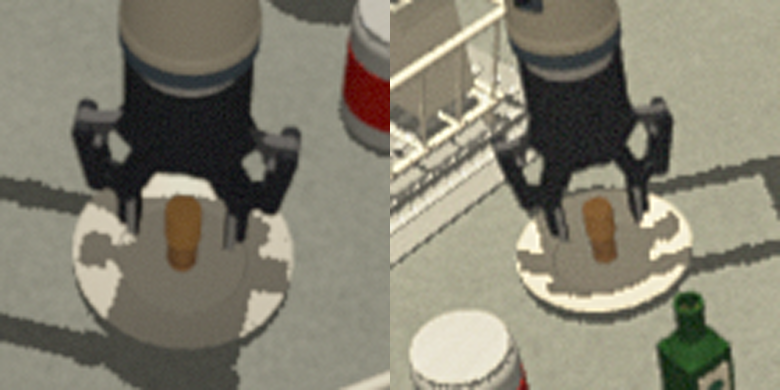

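Stopper stands upright between the open fingers. Rising straight up.

```bash
python3 -m inch '[[[0,0,1],[0,0,0],5.5],[[0,0,3],[0,0,0],5.5],[[0,0,6],[0,0,0],5.5],[[0,0,10],[0,0,0],5.5],[[0,0,14],[0,0,0],5.5]]'
python3 -m inch '[[[0,0,4],[0,0,0],5.5],[[0,0,8],[0,0,0],5.5],[[0,0,10],[0,0,0],5.5],[[0,0,10],[0,0,0],5.5],[[0,0,10],[0,0,0],5.5]]'
python3 - <<'E'
from fit import *
for c in('side','scene'):
    im=read_camera(c); np.save(f'i17_{c}.npy',im); cv2.imwrite(f'pics/{c}17.png',im[:,:,::-1])
s=read_state();print(s['time_s'],s['ee_pos'],s['contact_force'])
near=lambda l,u: min(l,key=lambda d:np.hypot(*(np.argwhere(d['pixels'])[:,::-1].mean(0)-u)))['pixels'] 
ms={c:camera_model(c) for c in('side','scene')}
U=dict(side=(318,345),scene=(203,165))
ce={}
for c in ms:
    l=outline_of('stopper',c); print(c,[(round(d['p'],2),d['extent']) for d in l])
    ce[c]=np.argwhere(near(l,U[c]))[:,::-1].mean(0) if l else None
    print([(round(d['p'],2),d['extent']) for d in outline_of('oil_bottle',c)])
print('stopper',tri([(ms[c],ce[c]) for c in ms]))
E
```

```text
time_s: 27.5
ee_pos: [524.0, -344.1, 201.5]
tcp_rot: [-2.744, -1.529, 0.0]
contact_force: [0.5, -1.1, -0.3]
width: 54.9
time_s: 28.0
ee_pos: [524.3, -344.3, 300.0]
tcp_rot: [2.743, 1.529, 0.001]
contact_force: [-0.3, -0.1, -0.5]
width: 55.1
28.1 [ 523.98675165 -344.01545156  297.5315639 ] [0.30159698 0.45409044 0.42885205]
side [(0.77, [267.2, 237.7, 277.6, 264.9])]
[(0.79, [201.2, 260.9, 226.9, 311.2]), (0.72, [302.7, 250.4, 329.7, 299.6]), (0.69, [244.1, 168.0, 262.2, 194.2]), (0.57, [238.4, 120.5, 270.0, 165.0])]
scene [(0.75, [199.2, 161.1, 207.0, 183.3]), (0.66, [284.3, 212.6, 291.6, 234.8])]
[(0.96, [224.2, 187.7, 246.1, 231.3]), (0.75, [379.1, 274.5, 418.5, 329.1]), (0.7, [290.7, 154.1, 307.2, 193.5]), (0.36, [384.9, 261.8, 409.9, 289.4])]
stopper (array([ 547.09788098, -226.57955389,  156.30278281]), [np.float64(33.28412777892692), np.float64(26.572150578859404)])
```

View pics/side17.png

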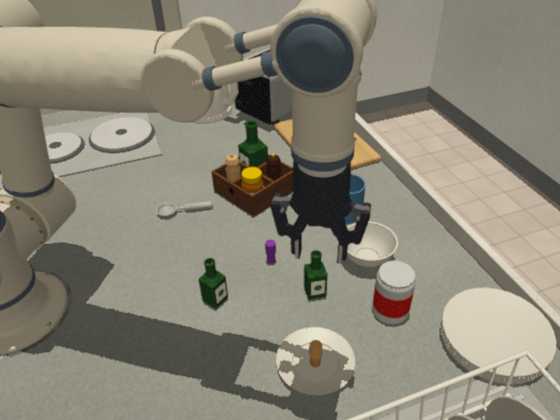

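View pics/scene17.png

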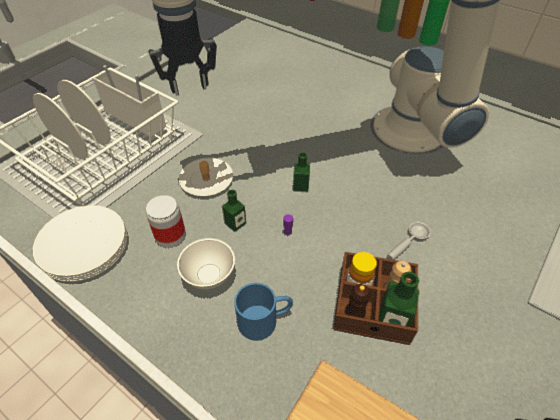

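```bash
python3 - <<'E'
from h import *
ms={c:camera_model(c) for c in('side','scene')}
print('stopper mid',tri([(ms['side'],np.array([316.,352])),(ms['scene'],np.array([204.,171]))]))
print('mouth',tri([(ms['side'],np.array([251.5,125.])),(ms['scene'],np.array([408.5,279.]))]))
print(job_done())
E
```

```text
stopper mid (array([ 526.04919643, -341.74933873,   34.76767177]), [np.float64(0.14378168937067787), np.float64(0.09823319709166241)])
mouth (array([604.40631737, 244.69662062, 165.49472149]), [np.float64(0.5873263929069482), np.float64(0.8308899946553552)])
the job is handed in; nothing more can be done
None
```

The stopper is out and standing on the white saucer. The green bottle is upright in the caddy's empty compartment (slot c). I handed the job in at about 28 s.

I carried the largest green bottle by its neck, set it down in the compartment and let go. I then gripped the stopper by its knob and twisted it to and fro with an upward pull of 5.3 N at most. It came free after about 13 mm of rise, and the bottle stayed down throughout.

**Last checks:**
- **Stopper:** measured by hand from two views, its middle is at (526, -342, 35) mm. That is within about 3 mm of the saucer's centre and at about the right height for standing upright.
- **Bottle:** its mouth measured at (604, 245, 165) mm. The target was (605, 246, 170), so it reads about 5 mm low, from rough hand-picked pixels. The pictures show it upright in its compartment.
- **Other things:** they look undisturbed in both pictures, though I did not measure them. The gripper is open, well above the saucer and touching nothing.

**Disagreement:** in the last side picture the network found only the purple look-alike, not the stopper. The automatic two-view fix was therefore useless, with about 30 px of error, and I replaced it with the hand-picked measurement above.

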